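Pack finds cases into the cam-clamp transit cradle

TASK

Pack every small black case with a pale clear lid (there are two or three) into the transit cradle: draw back its bolt, swing the red cam lever fully open, set the cases flat and side by side on the bed, each with its two short ends toward the front fence and the jaw, and while the lever is open turn the brass wing nut clockwise until its red pointer stands on the green mark. Then swing the lever fully shut so that the jaw clamps all the cases, only then push the bolt fully home into its keeper behind the lever, and leave everything else as it is.

Things in the scene. Friction and masses are not known exactly. Their poses are not given: they have to be found in the camera images.
- cradle: Fixed cradle on a board 38 mm above the table. Origin: centre of its underside (bed's centre); +x from bed to mechanism (away from robot), +y left; all z from there. Bed: x -78 to 84, y -150 to 150 mm, surface z = 10 mm, ends open. Fence: inner face x = -55, top z = 36 mm. Behind the jaw the housing (x 84 to 184, y -190 to 160, top z = 34 mm) carries nut (x 130, y 125), lever (pivot x 130 + 3 per rad of nut, y 55) and bolt (along y at x 152 mm).
- jaw: Clamping jaw opposite the fence: a bar along the cradle's y carrying six sprung aluminium pads (46 x 26 mm each, 290 mm in all), tops at z = 37 mm. Origin: middle of the lower edge of the clamping face; axes as the cradle's. Face at cradle x = 53 mm + 3 mm per rad of nut + 5.3 mm per rad of lever (9 mm fully open). Nut at 0, lever shut: pads yield 2 mm to a 110 mm case (4 N a pad).
- lever (a joint): Red cam lever on a vertical pivot. 0 = fully shut (arm along the cradle's -y), 1.7 rad = fully open (arm along the cradle's +x, away from the bed); opens anticlockwise seen from above. Needs about 0.28 N m (3 N at the post, some newtons more as the jaw meets the cases), stays where left. The bolt, when home, blocks it.
- lever_post (a point): Grip point of the lever: on the axis of the upright round black post (16 mm diameter) at the end of its arm, 90 mm from the pivot; the post rises from the arm's top (z = 74 mm from the cradle's underside) to z = 120 mm, this point is at z = 104 mm.
- lever_pivot (a point): A point on the lever's vertical pivot axis, z = 104 mm; the pivot rides with the adjustment, 3 mm along the cradle's +x per rad of nut.
- nut (a joint): Brass wing nut on a vertical axis. 0 rad = its red pointer stands on the green mark on the housing (pointer toward the fence, along the cradle's -x); positive = turned anticlockwise seen from above (slacker). Starts 0.9 to 1.7 rad slack; range -0.3 to 2.3; needs about 0.15 N m and stays where it is left.
- nut_grip (a point): Grip point of the wing nut, on its axis at z = 64 mm. The wing is an upright bar 56 mm long, 14 mm thick, from z = 46 to 76 mm; this point's x axis runs along the bar (red end at its -x), y across its thickness; the point turns with the nut.
- bolt (a joint): Barrel bolt. 0 = fully home in its keeper, 0.065 m = fully drawn. It is drawn along the cradle's -y, needs about 1.5 N and stays where left. Home, it passes behind the shut lever and blocks it; draw it at least 0.05 m to free the lever.
- bolt_knob (a point): Grip point of the bolt: on the axis of its upright round black knob (16 mm diameter, from z = 65 to 97 mm), at z = 85 mm; it moves with the bolt. The guide blocks on either side of it rise to z = 60 mm only.
- case_1: Finds case to pack: black base, pale clear upper half (shut lid, does not open), 60 mm wide (own x) x 110 mm long (own y) x 45 mm high, 0.2 kg; origin at the centre of its underside. A small tab sticks out 4 mm at the middle of its -x side, 25 to 31 mm above its underside: grip across the 60 mm width above the tab (top 13 mm) or beside it. Absent in some runs.
- case_2: Finds case to pack, the same as case_1. Absent in some runs.
- case_3: Finds case to pack, the same as case_1. Absent in some runs.
- yellow_case: Bystander: yellow shut case 68 x 120 x 40 mm, not to be packed or moved; origin at the centre of its underside.
- blue_bottle: Bystander: white glue bottle with a blue band, 42 mm diameter, 75 mm high; origin under its centre.
- white_dish: Bystander: white round dish, 68 mm diameter, 14 mm high; origin under its centre.
- red_dish: Bystander: red round dish, 68 mm diameter, 14 mm high; origin under its centre.
- tape: Bystander: brown tape roll, 96 mm diameter, 25 mm high; origin under its centre.
- brush: Bystander: dusting brush, 181 mm long (own y), 15 mm high; origin under its centre.
- marker_pen: Bystander: red and white marker pen, 135 mm long (own y), 16 mm high; origin under its centre.

How it is judged:
By the outcome, as a careful person would: the job done as asked, in the order asked, and still so for the second after the job is handed in, with the robot touching nothing.
Of case_1, case_2, case_3 only 2 to 3 are there at a start; the rules pass over those that are not, and their reading is None.
At some moment in a run one of case_1, case_2, case_3 may be knocked a few centimetres aside while the robot is not near it.
Once in a run the grip may slacken for a moment while it holds something.
It also fails if it takes over 210 s, if anything falls off the work surface, if the arm or the gripper's body presses on something with over 40 N, if the wrist force passes 120 N, or if a joint passes its speed limit or range.

ROBOT

A 6-joint arm with a two-finger parallel gripper is mounted at the origin on a cart in front of the work surface, level with it; the furniture and walls round the work are solid. World frame = base frame: x ahead of the robot, y to its left, z up, the work surface at z = 0. Lengths are in m, angles in rad, forces in N, time in s.
With the tool pointing down it reaches from about 0.275 to 0.825 m from the base axis. Payload 4.9 kg.
Tool frame: the origin (TCP) lies midway between the tips of the shut fingers; the grasp point (between the pads) lies 19 mm behind it; x points along the fingers, y is the direction in which the jaws open and shut, and the axes are right-handed (so a half turn about x gives the same grasp; the last joint's range is limited). The gripper opens to 85 mm and grips with 20 to 120 N. Pads are 22 mm wide; open, the fingers measure 114 mm over their backs; the gripper's body (76 mm by 85 mm) begins 54 mm behind the grasp point. The pads swing forward as they close: fully open they stand 13 mm farther back than shut.
Start: joints at [1.132, 0.326, -0.193, 1.052, 0, 1.437], TCP at [0.165, 0.525, 0.231] pointing down, gripper open.
Joint ranges: [-2.65, 2.65], [-0.97, 1.79], [-1.3, 1.35], [-1.93, 2.1], [-1.47, 1.37], [-3.14, 3.14]. Speed limits (rad/s): [2.57, 2.57, 3.14, 3.14, 3.14, 3.14].

INTERFACE

Orientations are given as a unit quaternion [w, x, y, z].
In Python, from workcell import ctrl, imaging, sign_off gives the robot as it stands.
- The arm moves only by the tool servo_tool, never from a script. Its argument "commands" is a list of rows, each an object with "delta_pos": the shift along the tool's x, y, z in units of 0.06 m (1.0 is 0.06 m), a list of three; "rotation": the turn, a rotation vector about the tool's x, y, z in units of 0.12 rad (1.0 is 0.12 rad), a list of three; "fingers": the closure, from 0 (fully open) to 1 (shut). A call has 1 to 5 rows; each row shifts and turns the pose as measured when the row begins, along the tool's axes as they then stand; what a row does not reach is not made up. A row lasts 1/8 s, in which the tool goes at most 62.5 mm and 10.7 degrees, less where a joint would pass 70% of its speed; a pose out of reach is approached as far as the arm can. A call with a number of a shift or a turn outside -1 to 1 is refused whole. A call with a gripper value outside its range is refused whole. The fingers move at their own pace and stop on an object; the grip force is fixed at half the most. Time passes only in rows, so rows that do not move let the fingers close. It gives the time, the measured TCP pose, the force and the opening at its end, in the units of the state.
- ctrl.state(): the state, without advancing time (a new reading comes with each control period).
- imaging.read_camera(name): name is "side" or "top" or "wrist"; returns the picture (480x640x3 uint8, blue, green, red); there is no depth.
- imaging.camera_info(name): a dict with "vertical_fov" (degrees; the focal length in pixels is half the picture's height over the tangent of half this angle, whatever the lens; pixels are square), "cx", "cy" (the principal point, pixels), "view" (4x4, takes a point from world to camera coordinates). Camera axes: x right, y down, z forward; pixel columns grow to the right and rows downward; lengths in m; the calibration is good to about 2 mm. The wrist camera is an equidistant fisheye: a pixel r from the principal point sees the ray r / f radians off the axis. A picture is of the moment at which its call begins: read the wrist's pose just before it. camera_info takes no time and is no camera call; for the wrist camera it gives the pose at the moment of the call.
- sign_off(): hands the job in, once; it reports no verdict.
The state is a dict: "t": time; "joints": joint angles; "qd": joint speeds; "effort": joint torques, N m; "ee_pos": TCP position; "tcp_rot": TCP orientation; "force": force on the tool from outside, world axes, zero at the start; "torque": the same for the moment, N m; "gripper_width": opening from 0.0 (shut) to 1.0 (fully open).
Only numpy, scipy, OpenCV 4.12 (cv2) and the standard library are available. Lean on these libraries where they do the work, as an engineer would, in place of code of your own. Each camera call takes 0.05 s, during which the arm holds its last target.

## Working session

There is one attempt and no reset: what is moved stays moved. The work goes in short steps, Python scripts to look and compute and a tool call to move; the robot and the scene stay as the last step left them, time stands still between calls to the robot, and variables do not carry over. Pictures are saved under pics/ and viewed, and the job is handed in when it is done.

Besides the shell and the picture viewer there is one more tool, called after "Emit:" in YAML: its name, and indented under it one key for each argument. servo_tool: Moves the arm, as the interface text tells. Shifts and turns lie within -1 to 1; 1 stands for 0.06 m of shift or 0.12 rad of turn. Its arguments: {"type":"object","properties":{"commands":{"type":"array"}},"required":["commands"]}

```bash
ls; mkdir -p pics; python3 - <<'E'
from workcell import ctrl, imaging
import cv2
print(ctrl.state())
for n in ['top','side','wrist']:
    print(n, imaging.camera_info(n))
    cv2.imwrite(f'pics/{n}0.png', imaging.read_camera(n))
E
```

```text
pics
{'t': 0.0, 'joints': array([ 1.13180496e+00,  3.26937712e-01, -1.93610128e-01,  1.05198087e+00,
        5.46538074e-05,  1.43661648e+00]), 'qd': array([-0.00082568, -0.00015593, -0.00143613, -0.00090123,  0.00077054,
        0.00073368]), 'effort': array([ 4.73290493e-04, -4.43401301e+01,  2.62438148e+01,  1.52739405e-02,
       -4.58899990e-06,  1.65353267e-06]), 'ee_pos': array([0.16477378, 0.52412394, 0.23049523]), 'tcp_rot': array([ 0.69871856,  0.10676837,  0.69910191, -0.10793246]), 'force': array([-0.15238089, -0.18151179, -0.36729046]), 'torque': array([-0.01054941,  0.04943479, -0.05780946]), 'gripper_width': 1.0022790887833757}
top {'vertical_fov': 51.33627714775985, 'cx': 323.0302694687972, 'cy': 246.717396396427, 'view': array([[ 0.00395232, -0.99997187,  0.00637455, -0.01058833],
       [-0.99265013, -0.00469426, -0.12092841,  0.48504427],
       [ 0.12095493, -0.00584975, -0.99264076,  1.33373621],
       [ 0.        ,  0.        ,  0.        ,  1.        ]])}
side {'vertical_fov': 48.74839269664563, 'cx': 320.3772975144606, 'cy': 241.4869260688932, 'view': array([[ 0.88183573, -0.47154375, -0.00349819, -0.39003919],
       [-0.22543954, -0.41505643, -0.88142224,  0.22752719],
       [ 0.4141772 ,  0.77805826, -0.4723162 ,  1.35109687],
       [ 0.        ,  0.        ,  0.        ,  1.        ]])}
wrist {'vertical_fov': 65.70646984690485, 'cx': 316.0741826568716, 'cy': 242.6155690736169, 'view': array([[ 0.30096613,  0.95363289, -0.00192352, -0.54929398],
       [ 0.916507  , -0.28869069,  0.27689818, -0.03468186],
       [ 0.26350391, -0.08509989, -0.96089734,  0.38084452],
       [ 0.        ,  0.        ,  0.        ,  1.        ]])}
```

View pics/top0.png

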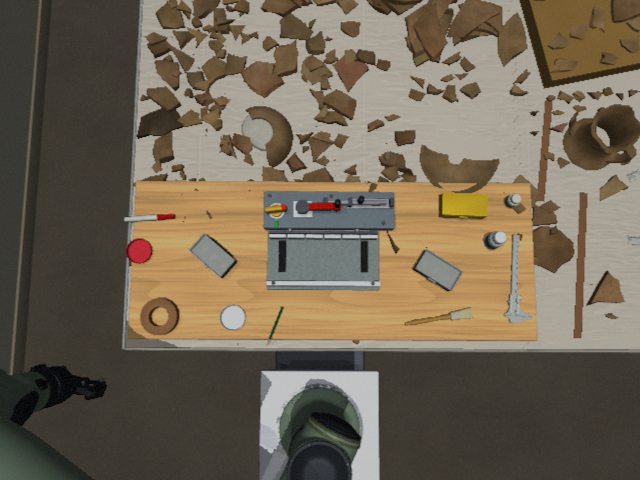

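View pics/side0.png

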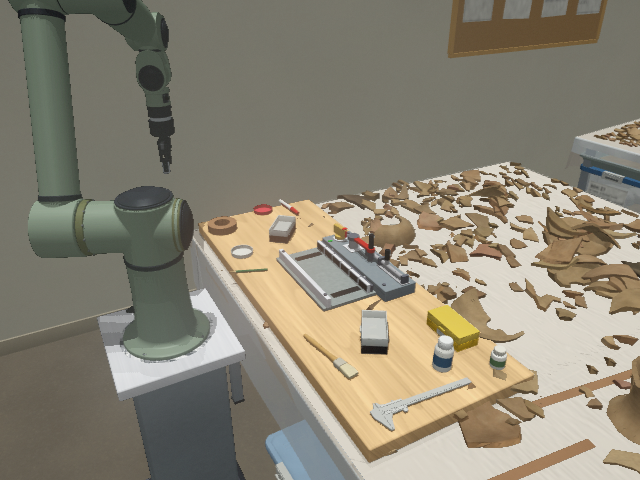

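View pics/wrist0.png

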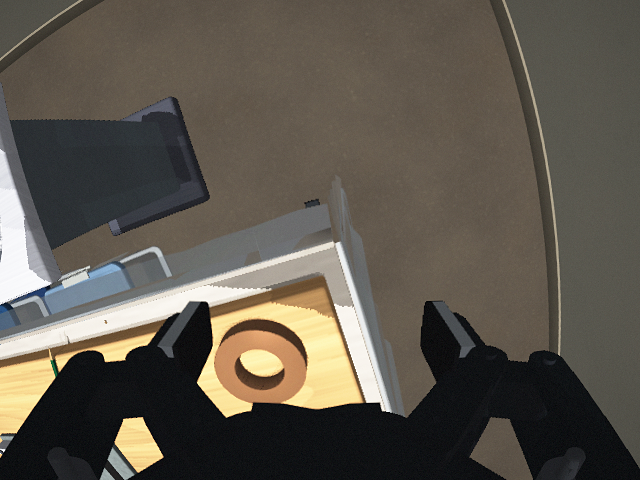

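```bash
cat > h.py <<'E'
import numpy as np, cv2
from workcell import ctrl, imaging
def cam(n):
    c=imaging.camera_info(n); c['f']=240/np.tan(np.radians(c['vertical_fov']/2)); return c
def proj(n,P,c=None):
    c=c or cam(n); P=np.atleast_2d(P); p=P@c['view'][:3,:3].T+c['view'][:3,3]
    if n=='wrist':
        rr=np.hypot(p[:,0],p[:,1]); th=np.arctan2(rr,p[:,2]); s=c['f']*th/np.maximum(rr,1e-9)
    else: s=c['f']/p[:,2]
    return np.c_[c['cx']+s*p[:,0], c['cy']+s*p[:,1]]
def ray(n,uv,c=None):
    c=c or cam(n); x=(uv[0]-c['cx'])/c['f']; y=(uv[1]-c['cy'])/c['f']
    if n=='wrist':
        r=np.hypot(x,y); d=np.array([np.sin(r)*x/max(r,1e-9),np.sin(r)*y/max(r,1e-9),np.cos(r)])
    else: d=np.array([x,y,1.])
    R=c['view'][:3,:3]; return -R.T@c['view'][:3,3], R.T@d
def onz(n,uv,z,c=None):
    o,d=ray(n,uv,c); return o+d*(z-o[2])/d[2]
def tri(obs): # [(n,uv,c)]
    A=np.zeros((3,3));b=np.zeros(3)
    for n,uv,c in obs:
        o,d=ray(n,uv,c); d=d/np.linalg.norm(d); M=np.eye(3)-np.outer(d,d); A+=M; b+=M@o
    return np.linalg.solve(A,b)
def crop(im,x0,y0,w,h,name,s=None):
    s=s or min(800/w,600/h); cv2.imwrite(f'pics/{name}.png',cv2.resize(im[y0:y0+h,x0:x0+w],None,fx=s,fy=s,interpolation=cv2.INTER_CUBIC))
def shot(n):
    c=cam(n); im=imaging.read_camera(n); return im,c
def rpt():
    s=ctrl.state(); print('t',round(s['t'],2),'p',s['ee_pos'].round(4),'q',s['tcp_rot'].round(4),'j',s['joints'].round(3),'w',round(s['gripper_width'],3),'F',s['force'].round(1))
E
python3 - <<'E'
from h import *
t=cv2.imread('pics/top0.png'); s=cv2.imread('pics/side0.png')
crop(t,250,180,160,120,'t_crad'); crop(t,180,220,80,60,'t_c1'); crop(t,400,240,80,60,'t_c2'); crop(s,270,220,160,120,'s_crad')
E
```

```text
(no output)
```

View pics/t_crad.png

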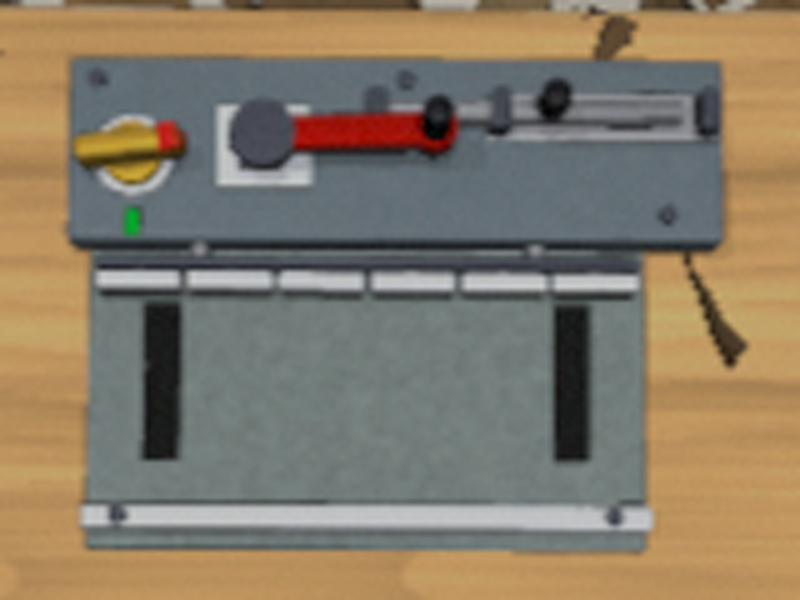

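View pics/s_crad.png

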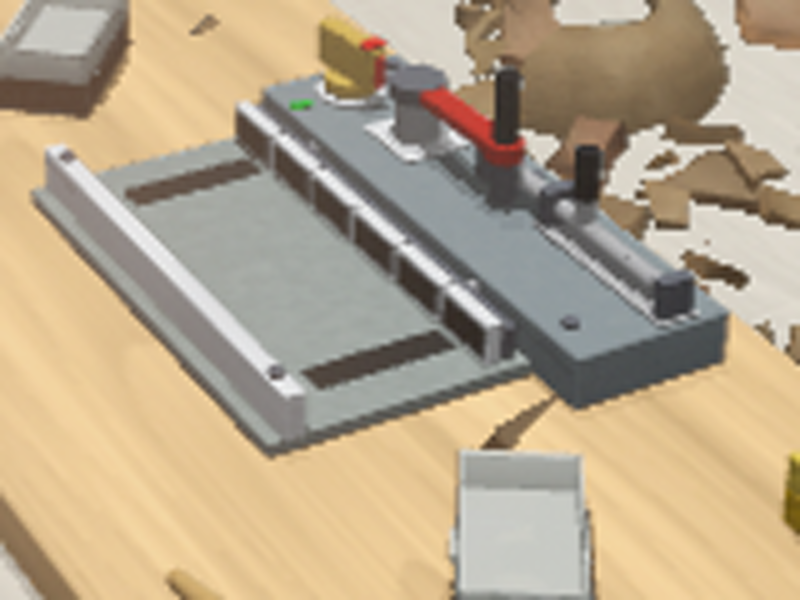

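View pics/t_c1.png

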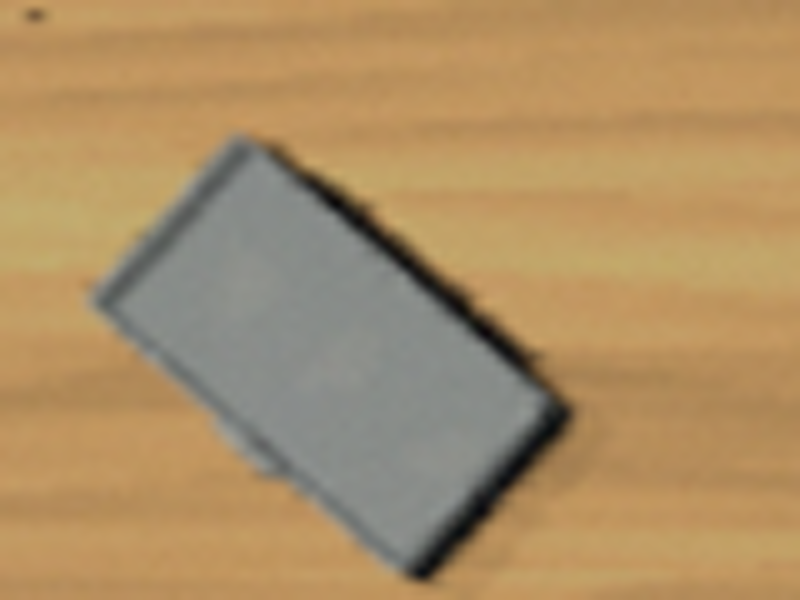

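View pics/t_c2.png

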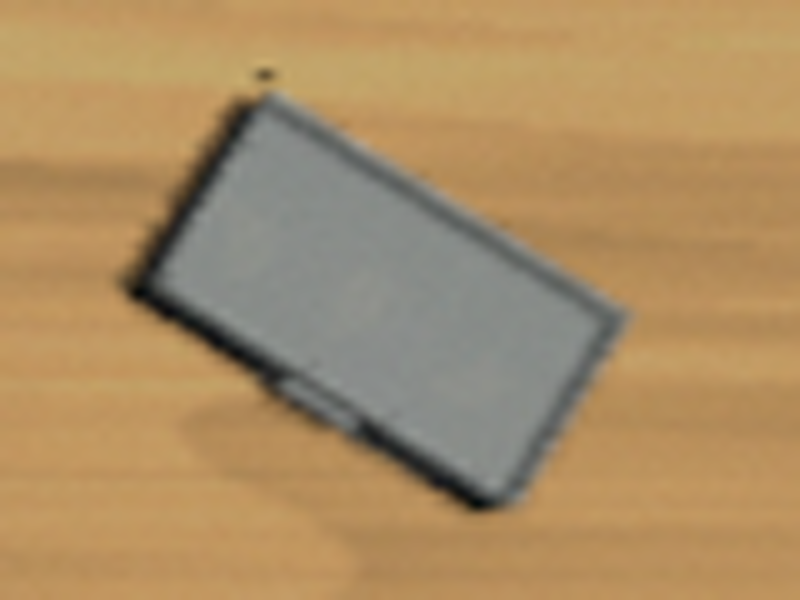

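```bash
cat >> h.py <<'E'
from scipy.optimize import least_squares
def T(pose,L):
    x,y,z,a=pose; c,s=np.cos(a),np.sin(a); L=np.atleast_2d(L); return np.c_[x+c*L[:,0]-s*L[:,1],y+s*L[:,0]+c*L[:,1],z+L[:,2]]
E
python3 - <<'E'
from h import *
def top(p,o,s): return (np.array(p,float)+.5)/s-.5+np.array(o)
ct,cs=cam('top'),cam('side')
L=[]
tp=[((71,58),(.184,.160,.034)),((721,58),(.184,-.19,.034)),((721,244),(.084,-.19,.034)),((70,243),(.084,.16,.034)),((85,548),(-.078,.15,.0)),((647,550),(-.078,-.15,.0))]
sp=[((575,357),(.084,-.19,.034)),((725,318),(.184,-.19,.034)),((270,447),(-.078,-.15,.01)),((35,195),(-.078,.15,.01)),((262,88),(.084,.16,.034)),((577,408),(.084,-.19,0))]
for zfix in [None,0,0.038]:
    def res(v,full=False):
        p=v if zfix is None else [v[0],v[1],zfix,v[3]]
        r=[]
        for q,l in tp: r.append(proj('top',T(p,l),ct)[0]-top(q,(250,180),5))
        for q,l in sp: r.append(proj('side',T(p,l),cs)[0]-top(q,(270,220),5))
        return np.array(r).ravel()
    s=least_squares(res,[.45,0,0,0]); print(zfix,s.x.round(4),s.cost); print(res(s.x).reshape(-1,2).round(2).tolist())
E
```

```text
None [ 0.4459 -0.0077  0.0322  0.0005] 5.857924360136049
[[-0.26, 0.17], [-0.26, 0.8], [0.25, 0.29], [-0.73, -0.1], [0.32, 0.33], [-0.8, 0.34], [0.9, 0.86], [1.73, -1.18], [0.17, -0.23], [-0.38, -1.04], [0.02, -0.02], [-0.21, 1.41]]
0 [ 4.543e-01  1.700e-03 -3.000e-04  5.300e-03] 222.51967552312993
[[-2.64, 0.16], [-5.73, 0.18], [-5.11, -1.23], [-2.94, -0.99], [-1.67, -2.03], [-5.44, -2.55], [1.04, 8.24], [1.19, 6.09], [1.58, 7.14], [1.16, 6.21], [0.68, 7.16], [-0.05, 8.51]]
0.038 [ 4.444e-01 -9.400e-03  7.000e-03 -4.000e-04] 13.23149547943044
[[0.16, 0.16], [0.74, 0.91], [1.22, 0.55], [-0.35, 0.06], [0.67, 0.76], [0.04, 0.87], [0.87, -0.52], [1.83, -2.54], [-0.09, -1.6], [-0.66, -2.38], [-0.1, -1.35], [-0.24, 0.08]]
```

```bash
cat >> h.py <<'E'
from scipy.spatial.transform import Rotation as Ro
def pose():
    s=ctrl.state(); q=s['tcp_rot']; return s['ee_pos'],Ro.from_quat([q[1],q[2],q[3],q[0]]),s
def down(yaw): # jaw (tool y) axis at world angle yaw, tool x down
    x=np.array([0,0,-1.]); y=np.array([np.cos(yaw),np.sin(yaw),0]); return Ro.from_matrix(np.c_[x,y,np.cross(x,y)])
def jawyaw():
    p,R,s=pose(); y=R.as_matrix()[:,1]; return np.arctan2(y[1],y[0])
def plan(tgt,yaw=None):
    """total shift in tool axes /0.06 and rotvec/0.12 from the present pose"""
    p,R,s=pose(); d=R.inv().apply(np.array(tgt)-p)/0.06
    rv=np.zeros(3) if yaw is None else (R.inv()*down(yaw)).as_rotvec()/0.12
    rpt(); print('jawyaw',round(jawyaw(),4),'shift units',d.round(2),'rot units',rv.round(2))
E
python3 - <<'E'
from h import *
p,R,s=pose(); print(R.as_matrix().round(3)); c=cam('wrist'); o,d=ray('wrist',(c['cx'],c['cy']),c)
print('cam in tool',R.inv().apply(o-p).round(4),'axis',R.inv().apply(d).round(3),'f',c['f'])
plan([.45,.0,.40],np.pi/2)
plan([.45,.0,.40],-np.pi/2)
E
```

```text
[[-0.001  0.3    0.954]
 [-0.001  0.954 -0.3  ]
 [-1.    -0.001 -0.   ]]
cam in tool [-0.1439  0.0004 -0.0716] axis [ 0.961 -0.001  0.277] f 371.64829954431775
t 0.15 p [0.1649 0.5242 0.2307] q [ 0.6988  0.1069  0.699  -0.1078] j [ 1.132  0.327 -0.193  1.052 -0.     1.437] w 0.998 F [-0.3 -0.1 -0.6]
jawyaw 1.266 shift units [-2.81 -6.91  7.15] rot units [-2.54 -0.    0.01]
t 0.15 p [0.1649 0.5242 0.2307] q [ 0.6988  0.1069  0.699  -0.1078] j [ 1.132  0.327 -0.193  1.052 -0.     1.437] w 0.998 F [-0.3 -0.1 -0.6]
jawyaw 1.266 shift units [-2.81 -6.91  7.15] rot units [2.364e+01 2.000e-02 0.000e+00]
```

Emit:
servo_tool:
  commands:
    - {"delta_pos": [-0.6,-0.5,0.5],"rotation": [0,0,0],"fingers": 0}
    - {"delta_pos": [-0.5,-0.6,0.6],"rotation": [0,0,0],"fingers": 0}
    - {"delta_pos": [-0.5,-0.6,0.6],"rotation": [0,0,0],"fingers": 0}
    - {"delta_pos": [-0.4,-0.65,0.65],"rotation": [0,0,0],"fingers": 0}
    - {"delta_pos": [-0.4,-0.65,0.65],"rotation": [0,0,0],"fingers": 0}

```text
t: 0.78
ee_pos: [0.284, 0.2941, 0.3755]
tcp_rot: [0.699, 0.102, 0.7, -0.107]
force: [1.2, -0.2, 1.2]
gripper_width: 1.003
```

```bash
python3 - <<'E'
from h import *
plan([.38,.0,.40],np.pi/2)
E
```

```text
t 0.78 p [0.284  0.2941 0.3755] q [ 0.6986  0.1018  0.7    -0.1073] j [ 0.625  0.003 -0.219  1.355 -0.004  0.922] w 1.003 F [ 1.2 -0.2  1.2]
jawyaw 1.2739 shift units [-0.38 -4.22  2.96] rot units [-2.47 -0.02  0.06]
```

Emit:
servo_tool:
  commands:
    - {"delta_pos": [-0.2,-0.8,0.55],"rotation": [-0.6,0,0],"fingers": 0}
    - {"delta_pos": [-0.1,-0.8,0.5],"rotation": [-0.6,0,0],"fingers": 0}
    - {"delta_pos": [0,-0.9,0.4],"rotation": [-0.6,0,0],"fingers": 0}
    - {"delta_pos": [0,-0.9,0.4],"rotation": [-0.6,0,0],"fingers": 0}
    - {"delta_pos": [0,-0.9,0.3],"rotation": [-0.2,0,0],"fingers": 0}

```text
t: 1.4
ee_pos: [0.3764, 0.0103, 0.398]
tcp_rot: [0.708, -0.012, 0.706, 0.008]
force: [1.7, 1.1, 0.1]
gripper_width: 0.999
```

```bash
python3 - <<'E'
from h import *
plan([.38,.0,.40],np.pi/2)
E
```

```text
t 1.4 p [0.3764 0.0103 0.398 ] q [ 0.7083 -0.0117  0.7058  0.0075] j [-0.165 -0.071 -0.235  1.403 -0.005 -0.192] w 0.999 F [1.7 1.1 0.1]
jawyaw 1.598 shift units [-0.03 -0.17  0.06] rot units [0.23 0.03 0.05]
```

Emit:
servo_tool:
  commands:
    - {"delta_pos": [0,0,0],"rotation": [0.2,0,0],"fingers": 0}
    - {"delta_pos": [0,0,0],"rotation": [0,0,0],"fingers": 0}

```text
t: 1.65
ee_pos: [0.3767, 0.007, 0.3974]
tcp_rot: [0.708, 0.0, 0.706, -0.004]
force: [0.9, -0.7, 0.2]
gripper_width: 0.996
```

```bash
python3 - <<'E'
from h import *
import pickle
rpt(); im,c=shot('wrist'); cv2.imwrite('pics/w1.png',im); pickle.dump(c,open('w1.pkl','wb'))
E
```

```text
t 1.65 p [0.3767 0.007  0.3974] q [ 7.079e-01  4.000e-04  7.063e-01 -4.400e-03] j [-0.174 -0.07  -0.235  1.403 -0.005 -0.167] w 0.996 F [ 0.9 -0.7  0.2]
```

View pics/w1.png

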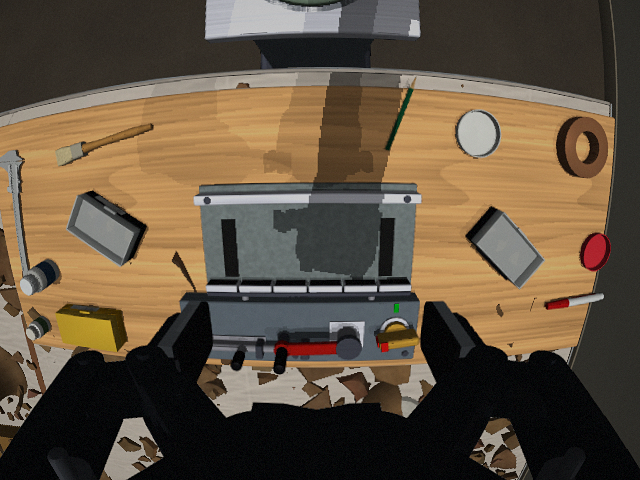

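```bash
python3 - <<'E'
from h import *
im=cv2.imread('pics/w1.png'); crop(im,175,175,260,195,'w1_crad',3); crop(im,60,180,100,75,'w1_c2',8); crop(im,460,195,100,95,'w1_c1',6)
E
```

```text
(no output)
```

View pics/w1_crad.png

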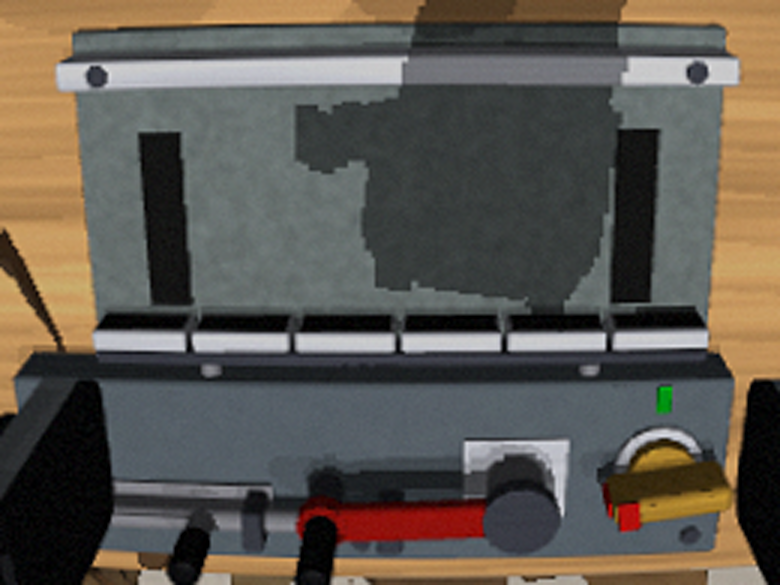

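View pics/w1_c2.png

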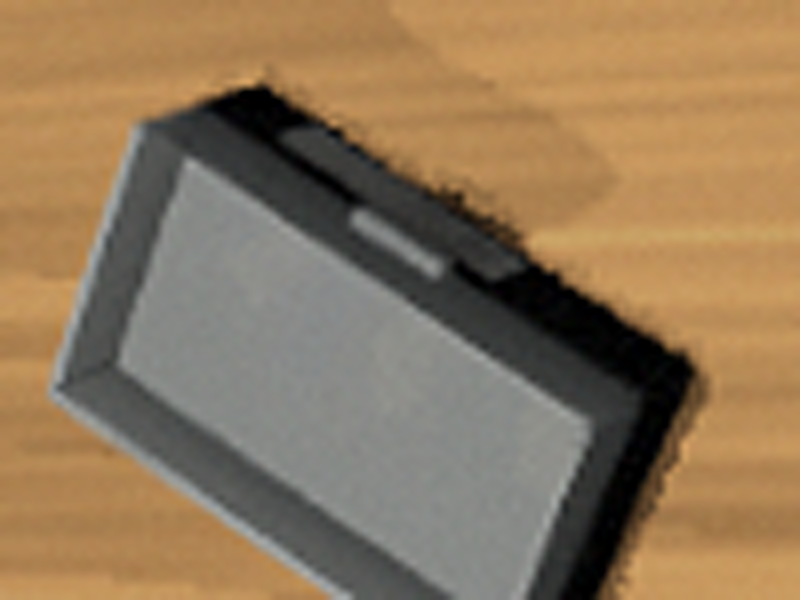

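View pics/w1_c1.png

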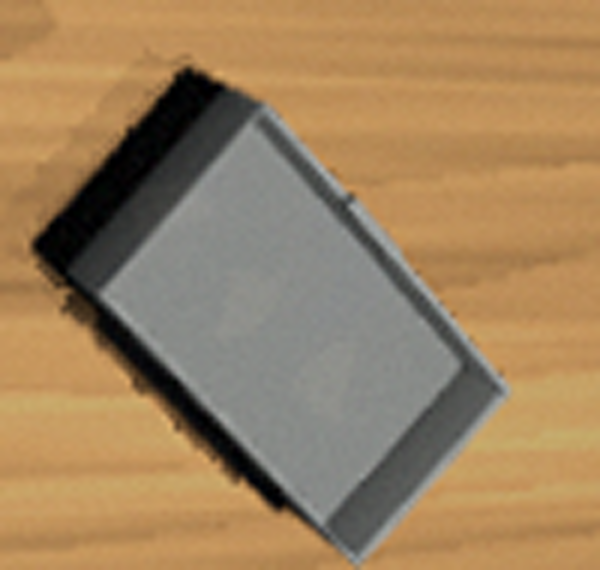

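```bash
cat > fit.py <<'E'
from h import *
import pickle
def un(p,o,s): return (np.array(p,float)+.5)/s-.5+np.array(o)
C={'top':cam('top'),'side':cam('side'),'wrist':pickle.load(open('w1.pkl','rb'))}
O={'top':((250,180),5),'side':((270,220),5),'wrist':((175,175),3)}
P=[('top',(71,58),(.184,.160,.034)),('top',(721,58),(.184,-.19,.034)),('top',(721,244),(.084,-.19,.034)),('top',(70,243),(.084,.16,.034)),('top',(85,548),(-.078,.15,.0)),('top',(647,550),(-.078,-.15,.0)),
('side',(575,357),(.084,-.19,.034)),('side',(725,318),(.184,-.19,.034)),('side',(270,447),(-.078,-.15,.01)),('side',(35,195),(-.078,.15,.01)),('side',(262,88),(.084,.16,.034)),('side',(577,408),(.084,-.19,0)),
('wrist',(15,378),(.084,-.19,.034)),('wrist',(732,376),(.084,.16,.034)),('wrist',(716,549),(.184,.16,.034)),('wrist',(97,331),(.058,-.145,.037)),('wrist',(705,328),(.058,.145,.037)),('wrist',(73,31),(-.078,-.15,.005)),('wrist',(726,26),(-.078,.15,.005))]
for cams in [('top','side','wrist'),('top',),('wrist',),('side',)]:
    Q=[p for p in P if p[0] in cams]
    for zf in (None,.038):
        f=lambda v:np.array([proj(n,T([v[0],v[1],zf or v[2],v[3]],l),C[n])[0]-un(q,*O[n]) for n,q,l in Q]).ravel()
        s=least_squares(f,[.45,0,0.03,0],loss='soft_l1'); print(cams,zf,s.x.round(4),round(s.cost,2))
        if len(cams)==3: print(f(s.x).reshape(-1,2).round(1).tolist())
E
python3 fit.py
```

```text
('top', 'side', 'wrist') None [ 0.4456 -0.0075  0.0327  0.0018] 10.1
[[-0.5, 0.3], [-0.4, 0.8], [0.2, 0.3], [-0.9, 0.1], [0.3, 0.5], [-0.8, 0.4], [0.8, 0.6], [1.6, -1.4], [0.1, -0.4], [-0.5, -1.2], [-0.2, -0.2], [-0.3, 1.2], [-0.1, -0.7], [0.3, -0.3], [-1.1, -0.2], [-1.6, 0.1], [1.3, 0.1], [1.2, 1.4], [-2.1, 0.7]]
('top', 'side', 'wrist') 0.038 [ 0.444  -0.0079  0.0301  0.0014] 16.5
[[-0.5, 0.4], [0.1, 0.9], [0.6, 0.6], [-1.0, 0.3], [0.2, 1.0], [-0.5, 0.9], [0.5, -0.8], [1.4, -2.8], [-0.4, -1.9], [-1.1, -2.5], [-0.6, -1.5], [-0.6, -0.2], [-1.7, -0.2], [1.1, 0.2], [-0.5, 0.8], [-3.0, 0.4], [2.0, 0.5], [-0.3, 0.7], [-1.4, 0.0]]
('top',) None [ 0.4467 -0.0086  0.0324  0.0025] 0.67
('top',) 0.038 [ 0.4459 -0.0085  0.0168  0.0025] 0.91
('wrist',) None [ 0.4447 -0.0069  0.0347  0.0016] 4.68
('wrist',) 0.038 [ 0.4435 -0.0069  0.0318  0.0014] 5.72
('side',) None [0.4538 0.0072 0.0212 0.0044] 2.32
('side',) 0.038 [ 0.441  -0.0144  0.0422 -0.0026] 4.5
```

```bash
cat >> fit.py <<'E'
print('---')
CR=[.445,-.0076,.037,.0015]
def loc(Pw):
    d=np.array(Pw)-CR[:3]; c,s=np.cos(CR[3]),np.sin(CR[3]); return np.array([c*d[0]+s*d[1],-s*d[0]+c*d[1],d[2]])
for nm,t,s,w in [('knob',(557,90),(588,150),(188,570)),('post',(438,104),(509,73),(315,575))]:
    ob=[('top',un(t,*O['top']),C['top']),('side',un(s,*O['side']),C['side']),('wrist',un(w,*O['wrist']),C['wrist'])]
    for sub in [(0,1,2),(0,1),(0,2)]:
        X=tri([ob[i] for i in sub]); print(nm,sub,X.round(4),loc(X).round(4))
E
python3 fit.py | sed -n '/---/,$p'
```

```text
---
knob (0, 1, 2) [ 0.5981 -0.1032  0.1283] [ 0.153  -0.0958  0.0913]
knob (0, 1) [ 0.5982 -0.1036  0.1291] [ 0.1531 -0.0962  0.0921]
knob (0, 2) [ 0.6021 -0.105   0.1208] [ 0.1569 -0.0976  0.0838]
post (0, 1, 2) [ 0.5848 -0.0418  0.1505] [ 0.1397 -0.0344  0.1135]
post (0, 1) [ 0.5856 -0.0419  0.1518] [ 0.1405 -0.0345  0.1148]
post (0, 2) [ 0.5905 -0.0433  0.1382] [ 0.1454 -0.0359  0.1012]
```

Emit:
servo_tool:
  commands:
    - {"delta_pos": [0.4,-0.4,0.8],"rotation": [0,0,0],"fingers": 0.5}
    - {"delta_pos": [0.6,-0.4,0.7],"rotation": [0,0,0],"fingers": 0.5}
    - {"delta_pos": [0.6,-0.4,0.7],"rotation": [0,0,0],"fingers": 0.5}
    - {"delta_pos": [0.6,-0.4,0.7],"rotation": [0,0,0],"fingers": 0.5}
    - {"delta_pos": [0.6,-0.4,0.7],"rotation": [0,0,0],"fingers": 0.5}

```text
t: 2.33
ee_pos: [0.6012, -0.1044, 0.2326]
tcp_rot: [0.712, -0.008, 0.702, 0.003]
force: [-0.6, 1.1, 0.3]
gripper_width: 0.499
```

```bash
python3 - <<'E'
from h import *
plan([.597,-.104,.19],np.pi/2)
E
```

```text
t 2.33 p [ 0.6012 -0.1044  0.2326] q [ 0.7119 -0.008   0.7022  0.0032] j [-0.292  0.426 -0.04   1.089 -0.002 -0.307] w 0.499 F [-0.6  1.1  0.3]
jawyaw 1.5865 shift units [ 0.71  0.01 -0.08] rot units [0.13 0.11 0.06]
```

Emit:
servo_tool:
  commands:
    - {"delta_pos": [0.65,0,-0.08],"rotation": [0.13,0.11,0.06],"fingers": 0.5}
    - {"delta_pos": [0,0,0],"rotation": [0,0,0],"fingers": 0.5}

```text
t: 2.58
ee_pos: [0.5977, -0.1008, 0.1881]
tcp_rot: [0.705, -0.001, 0.709, 0.003]
force: [-0.6, 0.4, 0.8]
gripper_width: 0.506
```

```bash
python3 - <<'E'
from h import *
plan([.597,-.104,.104],np.pi/2)
im,c=shot('wrist'); cv2.imwrite('pics/w2.png',im)
print(proj('wrist',[[.597,-.104,.135],[.597,-.104,.123],[.580,-.0425,.158],[.445+.13,-.0076+.125,.038+.076]],c).round(0))
E
```

```text
t 2.58 p [ 0.5977 -0.1008  0.1881] q [ 0.7051 -0.0011  0.7091  0.0029] j [-2.890e-01  4.640e-01 -9.700e-02  1.016e+00  1.000e-03 -2.950e-01] w 0.506 F [-0.6  0.4  0.8]
jawyaw 1.5764 shift units [ 1.4  -0.06 -0.  ] rot units [ 0.05 -0.05 -0.02]
[[309. 267.]
 [309. 260.]
 [430. 250.]
 [602. 226.]]
```

View pics/w2.png

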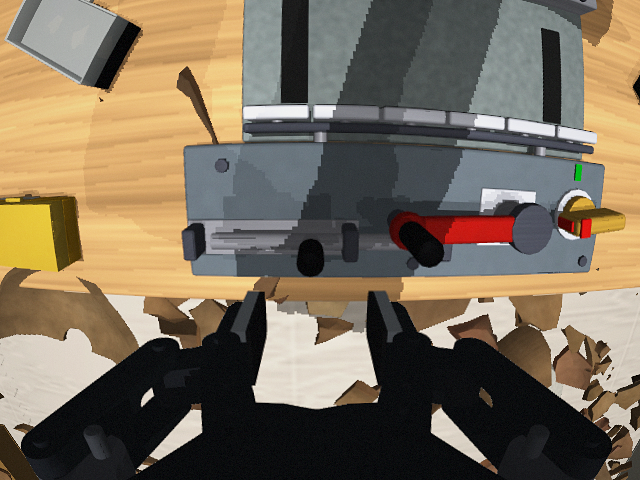

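Emit:
servo_tool:
  commands:
    - {"delta_pos": [0.6,-0.05,0],"rotation": [0.05,-0.05,0],"fingers": 0.5}
    - {"delta_pos": [0.6,0,0],"rotation": [0,0,0],"fingers": 0.5}
    - {"delta_pos": [0.2,0,0],"rotation": [0,0,0],"fingers": 0.5}
    - {"delta_pos": [0,0,0],"rotation": [0,0,0],"fingers": 0.5}

```text
t: 3.12
ee_pos: [0.6063, -0.1008, 0.116]
tcp_rot: [0.715, -0.004, 0.7, 0.002]
force: [0.8, -0.1, 1.0]
gripper_width: 0.499
```

```bash
python3 - <<'E'
from h import *
plan([.597,-.104,.104],np.pi/2)
im,c=shot('wrist'); cv2.imwrite('pics/w3.png',im)
print(proj('wrist',[[.597,-.104,.135],[.597,-.104,.123]],c).round(0))
E
```

```text
t 3.12 p [ 0.6063 -0.1008  0.116 ] q [ 0.7146 -0.0041  0.6995  0.0017] j [-0.286  0.522 -0.2    0.827  0.003 -0.294] w 0.499 F [ 0.8 -0.1  1. ]
jawyaw 1.5789 shift units [ 0.2  -0.05 -0.16] rot units [0.07 0.18 0.03]
[[306. 311.]
 [307. 297.]]
```

View pics/w3.png

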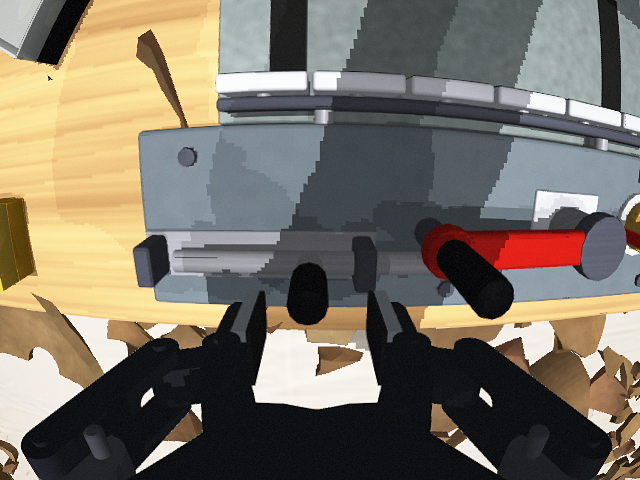

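Emit:
servo_tool:
  commands:
    - {"delta_pos": [0.2,-0.05,-0.16],"rotation": [0.07,0.18,0.03],"fingers": 0.5}
    - {"delta_pos": [0,0,0],"rotation": [0,0,0],"fingers": 0.5}

```text
t: 3.42
ee_pos: [0.5984, -0.1045, 0.1066]
tcp_rot: [0.708, -0.0, 0.706, -0.001]
force: [0.9, -0.3, 0.3]
gripper_width: 0.501
```

```bash
python3 - <<'E'
from h import *
plan([.597,-.104,.104],np.pi/2)
E
```

```text
t 3.42 p [ 0.5984 -0.1045  0.1066] q [ 7.083e-01 -2.000e-04  7.059e-01 -6.000e-04] j [-0.294  0.532 -0.209  0.826 -0.    -0.294] w 0.501 F [ 0.9 -0.3  0.3]
jawyaw 1.5703 shift units [ 0.04  0.01 -0.02] rot units [-0.    0.03  0.01]
```

Close on the knob.

Emit:
servo_tool:
  commands:
    - {"delta_pos": [0.04,0,0],"rotation": [0,0,0],"fingers": 1}
    - {"delta_pos": [0,0,0],"rotation": [0,0,0],"fingers": 1}
    - {"delta_pos": [0,0,0],"rotation": [0,0,0],"fingers": 1}
    - {"delta_pos": [0,0,0],"rotation": [0,0,0],"fingers": 1}

```text
t: 3.92
ee_pos: [0.5986, -0.1048, 0.1045]
tcp_rot: [0.708, 0.0, 0.706, -0.001]
force: [0.1, 0.1, -1.8]
gripper_width: 0.169
```

Emit:
servo_tool:
  commands:
    - {"delta_pos": [0,-0.2,0],"rotation": [0,0,0],"fingers": 1}
    - {"delta_pos": [0,-0.2,0],"rotation": [0,0,0],"fingers": 1}
    - {"delta_pos": [0,-0.2,0],"rotation": [0,0,0],"fingers": 1}
    - {"delta_pos": [0,-0.2,0],"rotation": [0,0,0],"fingers": 1}

```text
t: 4.42
ee_pos: [0.5986, -0.1549, 0.1045]
tcp_rot: [0.708, 0.0, 0.706, 0.0]
force: [0.5, 2.6, 0.0]
gripper_width: 0.162
```

```bash
python3 - <<'E'
from h import *
plan([.597,-.104-.066,.104],np.pi/2)
E
```

```text
t 4.42 p [ 0.5986 -0.1549  0.1045] q [7.085e-01 1.000e-04 7.057e-01 2.000e-04] j [-0.373  0.552 -0.18   0.835  0.002 -0.374] w 0.162 F [0.5 2.6 0. ]
jawyaw 1.5709 shift units [ 0.01 -0.25 -0.03] rot units [ 0.    0.03 -0.  ]
```

Emit:
servo_tool:
  commands:
    - {"delta_pos": [0,-0.15,0],"rotation": [0,0,0],"fingers": 1}
    - {"delta_pos": [0,-0.12,0],"rotation": [0,0,0],"fingers": 1}
    - {"delta_pos": [0,0,0],"rotation": [0,0,0],"fingers": 1}

```text
t: 4.8
ee_pos: [0.5986, -0.1676, 0.1045]
tcp_rot: [0.709, 0.004, 0.705, 0.005]
force: [0.6, -0.1, -1.2]
gripper_width: 0.163
```

Emit:
servo_tool:
  commands:
    - {"delta_pos": [0,0,0],"rotation": [0,0,0],"fingers": 0.5}
    - {"delta_pos": [0,0,0],"rotation": [0,0,0],"fingers": 0.5}
    - {"delta_pos": [-0.6,0,0],"rotation": [0,0,0],"fingers": 0.5}
    - {"delta_pos": [-0.6,0.5,-0.15],"rotation": [0,0,0],"fingers": 0.5}
    - {"delta_pos": [0,0.8,-0.15],"rotation": [0,0,0],"fingers": 0.5}

```text
t: 5.42
ee_pos: [0.5811, -0.0949, 0.1791]
tcp_rot: [0.709, 0.005, 0.705, 0.001]
force: [0.3, 1.0, -0.3]
gripper_width: 0.499
```

```bash
python3 - <<'E'
from h import *
plan([.58,-.0425,.18],np.pi/2)
im,c=shot('wrist'); cv2.imwrite('pics/w4.png',im)
print(proj('wrist',[[.597,-.104-.065,.135],[.58,-.0425,.158],[.58,.0475,.112],[.575,.1174,.114]],c).round(0))
E
```

```text
t 5.42 p [ 0.5811 -0.0949  0.1791] q [0.7094 0.0053 0.7048 0.0012] j [-0.293  0.432 -0.173  0.962  0.011 -0.287] w 0.499 F [ 0.3  1.  -0.3]
jawyaw 1.565 shift units [-0.01  0.87 -0.02] rot units [-0.05  0.05 -0.08]
[[186. 298.]
 [420. 286.]
 [526. 254.]
 [600. 246.]]
```

View pics/w4.png

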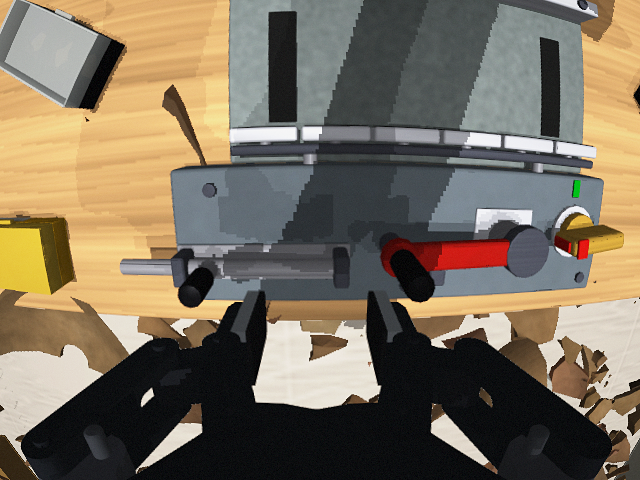

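Emit:
servo_tool:
  commands:
    - {"delta_pos": [0,0.85,-0.02],"rotation": [-0.05,0.05,-0.08],"fingers": 0.5}
    - {"delta_pos": [0.3,0,0],"rotation": [0,0,0],"fingers": 0.5}
    - {"delta_pos": [0.3,0,0],"rotation": [0,0,0],"fingers": 0.5}
    - {"delta_pos": [0,0,0],"rotation": [0,0,0],"fingers": 0.5}

```text
t: 5.98
ee_pos: [0.5779, -0.0355, 0.1432]
tcp_rot: [0.707, -0.002, 0.707, 0.004]
force: [-0.2, -0.9, 0.6]
gripper_width: 0.497
```

```bash
python3 - <<'E'
from h import *
plan([.58,-.0425,.124],np.pi/2)
im,c=shot('wrist'); cv2.imwrite('pics/w5.png',im)
print(proj('wrist',[[.58,-.0425,.158]],c).round(0))
E
```

```text
t 5.97 p [ 0.5779 -0.0355  0.1432] q [ 0.7069 -0.0025  0.7073  0.0037] j [-0.19   0.45  -0.243  0.878  0.002 -0.198] w 0.497 F [-0.2 -0.9  0.6]
jawyaw 1.5795 shift units [ 0.32 -0.12  0.03] rot units [ 0.07 -0.   -0.01]
[[297. 331.]]
```

View pics/w5.png

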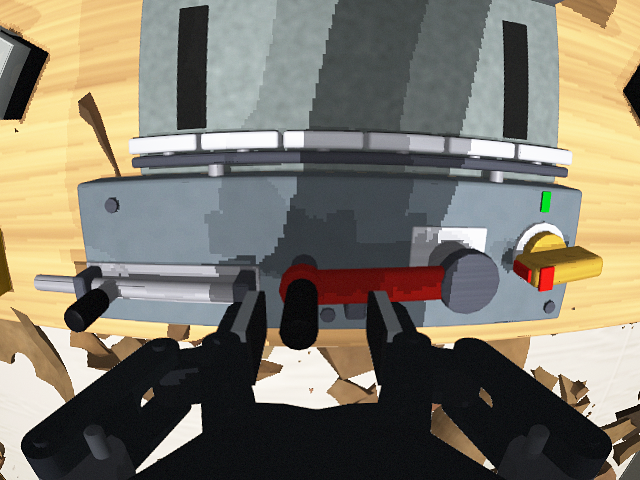

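Post top at about (300,330), as predicted; centre on it, descend, close.

Emit:
servo_tool:
  commands:
    - {"delta_pos": [0.15,-0.12,0.03],"rotation": [0.07,0,0],"fingers": 0.5}
    - {"delta_pos": [0.17,0,0],"rotation": [0,0,0],"fingers": 0.5}
    - {"delta_pos": [0,0,0],"rotation": [0,0,0],"fingers": 1}
    - {"delta_pos": [0,0,0],"rotation": [0,0,0],"fingers": 1}
    - {"delta_pos": [0,0,0],"rotation": [0,0,0],"fingers": 1}

```text
t: 6.65
ee_pos: [0.5819, -0.0433, 0.1253]
tcp_rot: [0.708, 0.002, 0.706, 0.001]
force: [-0.3, 2.3, -0.3]
gripper_width: 0.173
```

```bash
python3 - <<'E'
from h import *
plan([.58,-.0425,.124],np.pi/2)
E
```

```text
t 6.65 p [ 0.5819 -0.0433  0.1253] q [0.7085 0.0018 0.7057 0.0011] j [-0.203  0.473 -0.257  0.838  0.005 -0.202] w 0.173 F [-0.3  2.3 -0.3]
jawyaw 1.5697 shift units [ 0.02  0.01 -0.03] rot units [-0.01  0.03 -0.03]
```

Emit:
servo_tool:
  commands:
    - {"delta_pos": [0,0.01,0.18],"rotation": [-1,0,0],"fingers": 1}
    - {"delta_pos": [0,0.01,0.18],"rotation": [-1,0,0],"fingers": 1}
    - {"delta_pos": [0,0.01,0.18],"rotation": [-1,0,0],"fingers": 1}

```text
t: 7.02
ee_pos: [0.612, -0.037, 0.1254]
tcp_rot: [0.695, -0.128, 0.695, 0.131]
force: [0.2, 3.2, 0.1]
gripper_width: 0.167
```

```bash
cat >> h.py <<'E'
def lev(piv=(.580,.0475),r=.09):
    p,R,s=pose(); d=p[:2]-np.array(piv); a=np.arctan2(d[1],d[0])+np.pi/2
    rpt(); print('lever angle',round(a,3),'radius',np.hypot(*d).round(4),'jaw rel',round((jawyaw()-np.pi/2)%(2*np.pi),3))
E
python3 -c "
from h import *
lev()"
```

```text
t 7.03 p [ 0.612  -0.037   0.1254] q [ 0.6954 -0.1282  0.6948  0.1308] j [-0.183  0.525 -0.167  0.879  0.004 -0.551] w 0.167 F [0.2 3.2 0.1]
lever angle 0.362 radius 0.0904 jaw rel 0.368
```

Works well. Continue (13 more).

Emit:
servo_tool:
  commands:
    - {"delta_pos": [0,0.01,0.18],"rotation": [-1,0,0],"fingers": 1}
    - {"delta_pos": [0,0.01,0.18],"rotation": [-1,0,0],"fingers": 1}
    - {"delta_pos": [0,0.01,0.18],"rotation": [-1,0,0],"fingers": 1}
    - {"delta_pos": [0,0.01,0.18],"rotation": [-1,0,0],"fingers": 1}
    - {"delta_pos": [0,0.01,0.18],"rotation": [-1,0,0],"fingers": 1}

```text
t: 7.65
ee_pos: [0.6543, -0.0031, 0.1256]
tcp_rot: [0.623, -0.333, 0.623, 0.335]
force: [-2.4, 2.5, -1.0]
gripper_width: 0.166
```

```bash
python3 -c "
from h import *
lev()"
```

```text
t 7.65 p [ 0.6543 -0.0031  0.1256] q [ 0.6232 -0.3329  0.6234  0.3348] j [-0.118  0.598 -0.039  0.936  0.002 -1.102] w 0.166 F [-2.4  2.5 -1. ]
lever angle 0.973 radius 0.0899 jaw rel 0.983
```

Emit:
servo_tool:
  commands:
    - {"delta_pos": [0,0.01,0.18],"rotation": [-1,0,0],"fingers": 1}
    - {"delta_pos": [0,0.01,0.18],"rotation": [-1,0,0],"fingers": 1}
    - {"delta_pos": [0,0.01,0.18],"rotation": [-1,0,0],"fingers": 1}
    - {"delta_pos": [0,0.01,0.18],"rotation": [-1,0,0],"fingers": 1}
    - {"delta_pos": [0,0.01,0.18],"rotation": [-1,0,0],"fingers": 1}

```text
t: 8.28
ee_pos: [0.6696, 0.0492, 0.1255]
tcp_rot: [0.493, -0.506, 0.494, 0.507]
force: [-1.0, 1.5, -0.4]
gripper_width: 0.165
```

Emit:
servo_tool:
  commands:
    - {"delta_pos": [0,0.01,0.2],"rotation": [-1,0,0],"fingers": 1}
    - {"delta_pos": [0,0,0.1],"rotation": [0,0,0],"fingers": 1}

```text
t: 8.52
ee_pos: [0.667, 0.0631, 0.1247]
tcp_rot: [-0.458, 0.537, -0.466, -0.534]
force: [-0.7, -11.6, -4.2]
gripper_width: 0.167
```

```bash
python3 -c "
from h import *
lev()"
```

```text
t 8.53 p [0.667  0.0631 0.1247] q [-0.4578  0.5369 -0.4661 -0.5338] j [-0.01   0.629  0.015  0.961 -0.012 -1.728] w 0.167 F [ -0.7 -11.6  -4.2]
lever angle 1.748 radius 0.0884 jaw rel 1.718
```

Emit:
servo_tool:
  commands:
    - {"delta_pos": [0,0,0],"rotation": [0,0,0],"fingers": 0.5}
    - {"delta_pos": [0,0,0],"rotation": [0,0,0],"fingers": 0.5}
    - {"delta_pos": [-0.6,0,0],"rotation": [0,0,0],"fingers": 0.5}
    - {"delta_pos": [-0.9,0,0],"rotation": [0.6,0,0],"fingers": 0}
    - {"delta_pos": [-0.9,0,0],"rotation": [1,0,0],"fingers": 0}

```text
t: 9.15
ee_pos: [0.6653, 0.0643, 0.2671]
tcp_rot: [0.507, -0.486, 0.52, 0.486]
force: [1.1, -0.8, -0.9]
gripper_width: 0.899
```

```bash
python3 - <<'E'
from h import *
plan([.43,.18,.30],np.pi/2)
im,c=shot('top'); cv2.imwrite('pics/t5.png',im); crop(im,120,170,320,180,'t5c')
E
```

```text
t 9.15 p [0.6653 0.0643 0.2671] q [ 0.5074 -0.4857  0.5198  0.4862] j [-0.009  0.552  0.25   1.282 -0.012 -1.524] w 0.899 F [ 1.1 -0.8 -0.9]
jawyaw 3.0862 shift units [-0.52  4.03  1.7 ] rot units [ 1.263e+01 -1.600e-01 -1.000e-02]
```

View pics/t5c.png

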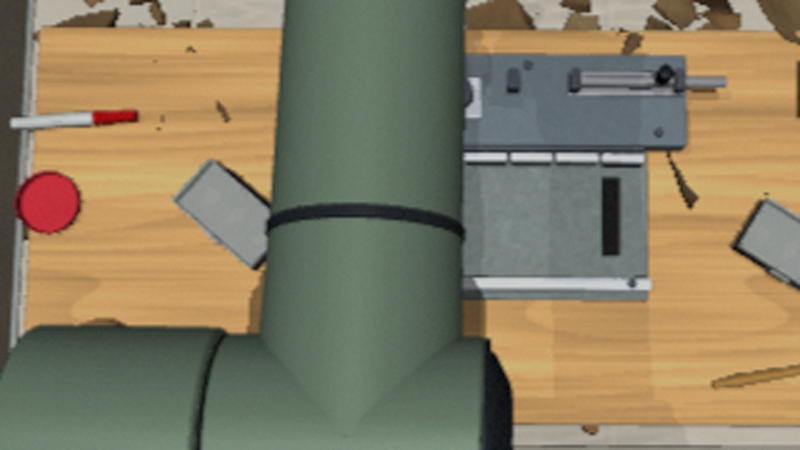

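```bash
cat > fitc.py <<'E'
from h import *
import pickle
def un(p,o,s): return (np.array(p,float)+.5)/s-.5+np.array(o)
C={'top':cam('top'),'wrist':pickle.load(open('w1.pkl','rb'))}
def fit(P,O,v0,z=.038):
    f=lambda v:np.array([proj(n,T([v[0],v[1],z,v[2]],np.array(l)/1000),C[n])[0]-un(q,*O[n]) for n,q,l in P]).ravel()
    s=least_squares(f,v0,loss='soft_l1'); print(s.x.round(4),round(s.cost,2)); print(f(s.x).reshape(-1,2).round(1).tolist())
if __name__=='__main__':
    for z in (.034,.038):
        fit([('top',(95,300),(-30,55,45)),('top',(240,135),(30,55,45)),('top',(420,580),(-30,-55,0)),('top',(572,410),(30,-55,0)),
         ('wrist',(508,390),(-30,55,45)),('wrist',(355,562),(30,55,45)),('wrist',(188,68),(-30,-55,0)),('wrist',(35,245),(30,-55,0))],{'top':((180,220),10),'wrist':((460,195),6)},[.45,.25,-.7],z)
        fit([('top',(628,315),(30,-55,45)),('top',(130,290),(-30,55,0)),('top',(490,510),(-30,-55,0)),
         ('wrist',(55,393),(30,-55,45)),('wrist',(140,125),(-30,-55,45)),('wrist',(265,85),(-30,-55,0)),('wrist',(700,375),(-30,55,0))],{'top':((400,240),10),'wrist':((60,180),8)},[.45,-.25,-.6],z)
E
python3 fitc.py
```

```text
[ 0.4556  0.2873 -0.7086] 3.74
[[-2.0, 0.5], [-1.1, -0.1], [-0.1, 0.9], [-0.4, 1.2], [0.0, 0.4], [-0.2, 0.9], [-0.5, -0.0], [-0.9, -0.0]]
[ 0.4203 -0.3134 -0.5732] 2.14
[[1.0, 0.3], [-0.1, 0.4], [-1.5, 0.7], [-0.7, 0.5], [0.2, 0.2], [0.6, 0.3], [-0.2, -0.2]]
[ 0.4547  0.2854 -0.7111] 4.36
[[-1.7, 0.6], [-0.6, -0.0], [0.3, 1.2], [0.1, 1.4], [0.5, 0.8], [0.1, 1.5], [-0.4, -0.2], [-1.0, -0.0]]
[ 0.4197 -0.3111 -0.5745] 2.94
[[0.6, 0.5], [-0.7, 0.5], [-2.0, 0.8], [-1.1, 0.7], [-0.2, 0.2], [0.3, 0.2], [-0.1, 0.0]]
```

```bash
python3 - <<'E'
from h import *
plan([.455,.286,.24],2.43)
E
```

```text
t 9.2 p [0.6683 0.0644 0.276 ] q [ 0.5111 -0.4878  0.5176  0.4827] j [-0.009  0.545  0.261  1.288 -0.012 -1.521] w 0.981 F [0.8 0.4 5.1]
jawyaw 3.0833 shift units [0.56 3.76 3.49] rot units [ 5.44 -0.1   0.02]
```

Emit:
servo_tool:
  commands:
    - {"delta_pos": [0,0.72,0.68],"rotation": [0,0,0],"fingers": 0}
    - {"delta_pos": [0,0.72,0.68],"rotation": [0,0,0],"fingers": 0}
    - {"delta_pos": [0.1,0.72,0.68],"rotation": [0,0,0],"fingers": 0}
    - {"delta_pos": [0.1,0.72,0.68],"rotation": [0,0,0],"fingers": 0}
    - {"delta_pos": [0.1,0.72,0.68],"rotation": [0.5,0,0],"fingers": 0}

```text
t: 9.82
ee_pos: [0.4664, 0.2843, 0.2583]
tcp_rot: [0.533, -0.471, 0.53, 0.462]
force: [1.0, 1.4, -0.4]
gripper_width: 0.999
```

Emit:
servo_tool:
  commands:
    - {"delta_pos": [0,0,0],"rotation": [1,0,0],"fingers": 0}
    - {"delta_pos": [0,0,0],"rotation": [1,0,0],"fingers": 0}
    - {"delta_pos": [0,0,0],"rotation": [1,0,0],"fingers": 0}
    - {"delta_pos": [0,0,0],"rotation": [1,0,0],"fingers": 0}
    - {"delta_pos": [0,0,0],"rotation": [0.5,0,0],"fingers": 0}

```text
t: 10.45
ee_pos: [0.4624, 0.2891, 0.2593]
tcp_rot: [0.642, -0.308, 0.634, 0.302]
force: [0.1, -0.2, 0.2]
gripper_width: 1.004
```

```bash
python3 - <<'E'
from h import *
plan([.455,.286,.24],2.43)
E
```

```text
t 10.45 p [0.4624 0.2891 0.2593] q [ 0.6419 -0.3083  0.6339  0.3017] j [ 0.429  0.292 -0.167  1.1   -0.009 -0.464] w 1.004 F [ 0.1 -0.2  0.2]
jawyaw 2.4627 shift units [ 0.32  0.07 -0.12] rot units [0.27 0.05 0.11]
```

Emit:
servo_tool:
  commands:
    - {"delta_pos": [0.6,0.07,-0.1],"rotation": [0.27,0.05,0.1],"fingers": 0}
    - {"delta_pos": [0.4,0,0],"rotation": [0,0,0],"fingers": 0}
    - {"delta_pos": [0,0,0],"rotation": [0,0,0],"fingers": 0}

```text
t: 10.82
ee_pos: [0.457, 0.2877, 0.1992]
tcp_rot: [0.645, -0.294, 0.641, 0.294]
force: [-0.5, -0.1, 0.2]
gripper_width: 0.999
```

```bash
python3 - <<'E'
from h import *
plan([.455,.286,.14],2.43)
im,c=shot('wrist'); 
cor=[(sx*.03,sy*.055,z) for z in (0,.045) for sx,sy in ((-1,-1),(1,-1),(1,1),(-1,1))]
q=proj('wrist',T([.4547,.2854,.038,-.711],cor),c)
import pickle; pickle.dump((q,c),open('w6.pkl','wb'))
cv2.imwrite('pics/w6.png',im)
for k in (0,4): cv2.polylines(im,[q[k:k+4].round().astype(int)],True,(0,0,255) if k else (0,255,0),1)
cv2.imwrite('pics/w6o.png',im); print(q.round(0).tolist())
E
```

```text
t 10.82 p [0.457  0.2877 0.1992] q [ 0.6449 -0.294   0.6412  0.2941] j [ 0.425  0.328 -0.276  0.962  0.    -0.433] w 0.999 F [-0.5 -0.1  0.2]
jawyaw 2.4287 shift units [ 0.99  0.01 -0.05] rot units [-0.01  0.04  0.02]
[[352.0, 153.0], [278.0, 153.0], [282.0, 279.0], [349.0, 279.0], [358.0, 155.0], [272.0, 156.0], [277.0, 301.0], [354.0, 301.0]]
```

View pics/w6o.png

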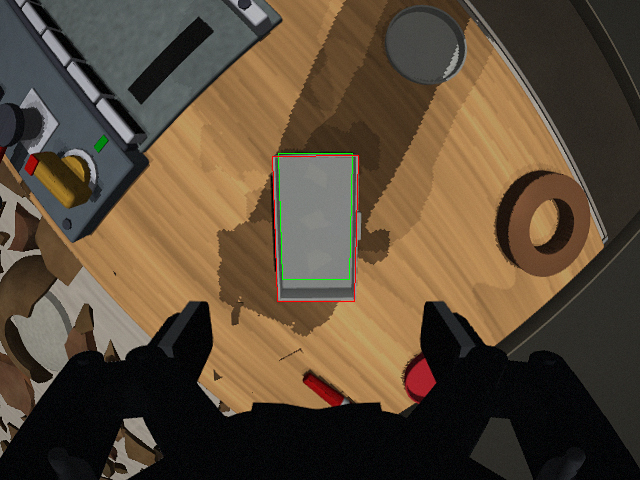

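Emit:
servo_tool:
  commands:
    - {"delta_pos": [0.6,0.01,-0.03],"rotation": [0,0.04,0],"fingers": 0}
    - {"delta_pos": [0.6,0,-0.03],"rotation": [0,0.03,0],"fingers": 0}
    - {"delta_pos": [0.3,0,0],"rotation": [0,0,0],"fingers": 0}
    - {"delta_pos": [0,0,0],"rotation": [0,0,0],"fingers": 0}

```text
t: 11.38
ee_pos: [0.4602, 0.2881, 0.1143]
tcp_rot: [0.647, -0.295, 0.639, 0.293]
force: [-0.2, 0.0, -0.6]
gripper_width: 0.998
```

```bash
python3 - <<'E'
from h import *
plan([.4547,.2854,.065],2.43)
E
```

```text
t 11.38 p [0.4602 0.2881 0.1143] q [ 0.6467 -0.2952  0.6393  0.293 ] j [ 0.425  0.414 -0.388  0.759 -0.003 -0.433] w 0.998 F [-0.2  0.  -0.6]
jawyaw 2.4287 shift units [ 0.82  0.05 -0.1 ] rot units [-0.01  0.07  0.06]
```

Emit:
servo_tool:
  commands:
    - {"delta_pos": [0.3,0.05,-0.1],"rotation": [0,0.07,0.05],"fingers": 0}
    - {"delta_pos": [0.4,0,0],"rotation": [0,0.03,0],"fingers": 0}
    - {"delta_pos": [0.15,0,0],"rotation": [0,0,0],"fingers": 0}
    - {"delta_pos": [0,0,0],"rotation": [0,0,0],"fingers": 0}

```text
t: 11.88
ee_pos: [0.4564, 0.2866, 0.0647]
tcp_rot: [0.644, -0.295, 0.642, 0.293]
force: [0.4, 0.1, -0.1]
gripper_width: 1.002
```

```bash
python3 - <<'E'
from h import *
plan([.4547,.2854,.065],2.43)
im,c=shot('wrist'); cv2.imwrite('pics/w7.png',im)
E
```

```text
t 11.88 p [0.4564 0.2866 0.0647] q [ 0.6439 -0.2949  0.6422  0.2933] j [ 0.425  0.476 -0.441  0.652 -0.002 -0.433] w 1.002 F [ 0.4  0.1 -0.1]
jawyaw 2.4288 shift units [-0.    0.01 -0.03] rot units [-0.01  0.01  0.03]
```

View pics/w7.png

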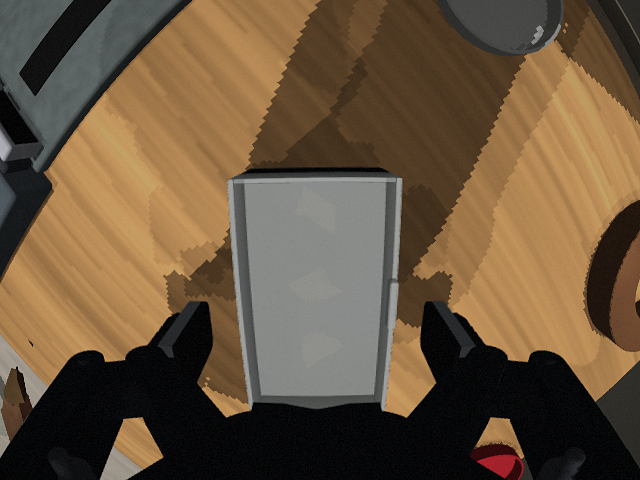

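Emit:
servo_tool:
  commands:
    - {"delta_pos": [0,0,0],"rotation": [0,0,0],"fingers": 1}
    - {"delta_pos": [0,0,0],"rotation": [0,0,0],"fingers": 1}
    - {"delta_pos": [0,0,0],"rotation": [0,0,0],"fingers": 1}
    - {"delta_pos": [0,0,0],"rotation": [0,0,0],"fingers": 1}

```text
t: 12.42
ee_pos: [0.4575, 0.2872, 0.067]
tcp_rot: [0.645, -0.295, 0.641, 0.293]
force: [-0.0, -0.6, -2.8]
gripper_width: 0.687
```

```bash
python3 - <<'E'
from h import *
plan([.4547,.2854,.065],2.43)
im,c=shot('wrist'); cv2.imwrite('pics/w8.png',im)
E
```

```text
t 12.43 p [0.4575 0.2872 0.067 ] q [ 0.6449 -0.2949  0.6411  0.2934] j [ 0.425  0.472 -0.439  0.654 -0.002 -0.433] w 0.687 F [-0.  -0.6 -2.8]
jawyaw 2.429 shift units [ 0.03  0.02 -0.05] rot units [-0.01  0.03  0.04]
```

View pics/w8.png

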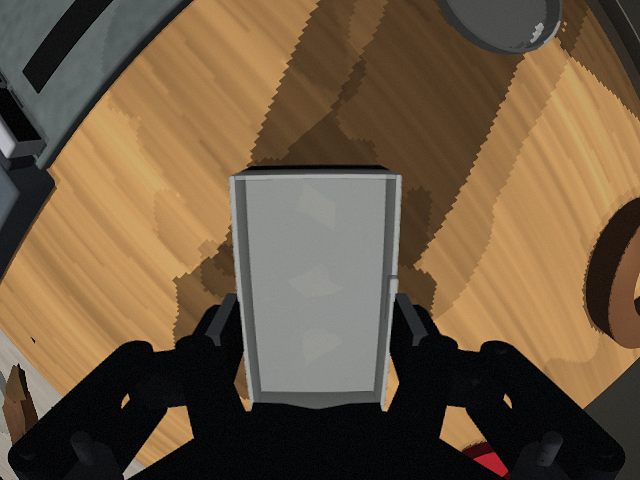

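Emit:
servo_tool:
  commands:
    - {"delta_pos": [-0.3,0,0],"rotation": [0,0,0],"fingers": 1}
    - {"delta_pos": [-0.5,0,0],"rotation": [0,0,0],"fingers": 1}
    - {"delta_pos": [-0.5,0,0],"rotation": [0.5,0,0],"fingers": 1}
    - {"delta_pos": [-0.2,0,0],"rotation": [1,0,0],"fingers": 1}
    - {"delta_pos": [0,0,0],"rotation": [1,0,0],"fingers": 1}

```text
t: 13.1
ee_pos: [0.4554, 0.2863, 0.158]
tcp_rot: [0.681, -0.192, 0.68, 0.191]
force: [0.2, -0.2, -3.2]
gripper_width: 0.685
```

Emit:
servo_tool:
  commands:
    - {"delta_pos": [0,0,0],"rotation": [1,0,0],"fingers": 1}
    - {"delta_pos": [0,0,0],"rotation": [1,0,0],"fingers": 1}
    - {"delta_pos": [0,0,0],"rotation": [1,0,0],"fingers": 1}
    - {"delta_pos": [0,0,0],"rotation": [1,0,0],"fingers": 1}

```text
t: 13.6
ee_pos: [0.4545, 0.2858, 0.1573]
tcp_rot: [0.707, -0.019, 0.707, 0.018]
force: [0.1, -0.5, -3.6]
gripper_width: 0.686
```

```bash
python3 - <<'E'
from h import *
plan([.450,.0424,.14],1.572)
E
```

```text
t 13.6 p [0.4545 0.2858 0.1573] q [ 0.7069 -0.0193  0.7069  0.0176] j [ 0.425  0.365 -0.338  0.869 -0.002  0.373] w 0.686 F [ 0.1 -0.5 -3.6]
jawyaw 1.623 shift units [ 0.3  -4.05 -0.29] rot units [0.43 0.   0.02]
```

Emit:
servo_tool:
  commands:
    - {"delta_pos": [0,-0.6,0],"rotation": [0.43,0,0],"fingers": 1}
    - {"delta_pos": [0,-0.9,-0.05],"rotation": [0,0,0],"fingers": 1}
    - {"delta_pos": [0,-0.9,-0.05],"rotation": [0,0,0],"fingers": 1}
    - {"delta_pos": [0,-0.9,-0.05],"rotation": [0,0,0],"fingers": 1}
    - {"delta_pos": [0,-0.5,-0.05],"rotation": [0,0,0],"fingers": 1}

```text
t: 14.22
ee_pos: [0.4441, 0.0537, 0.1568]
tcp_rot: [0.707, -0.002, 0.707, 0.0]
force: [0.5, 0.6, -1.8]
gripper_width: 0.682
```

```bash
python3 - <<'E'
from h import *
plan([.450,.0424,.14],1.572)
E
```

```text
t 14.22 p [0.4441 0.0537 0.1568] q [ 7.073e-01 -2.400e-03  7.069e-01  4.000e-04] j [-0.043  0.209 -0.561  0.8   -0.003 -0.047] w 0.682 F [ 0.5  0.6 -1.8]
jawyaw 1.5749 shift units [ 0.28 -0.19  0.1 ] rot units [0.02 0.01 0.02]
```

Emit:
servo_tool:
  commands:
    - {"delta_pos": [0.2,-0.18,0.1],"rotation": [0.02,0,0],"fingers": 1}
    - {"delta_pos": [0,0,0],"rotation": [0,0,0],"fingers": 1}
    - {"delta_pos": [0,0,0],"rotation": [0,0,0],"fingers": 1}

```text
t: 14.6
ee_pos: [0.4502, 0.0421, 0.1438]
tcp_rot: [0.707, -0.0, 0.707, -0.001]
force: [0.5, 0.1, -2.0]
gripper_width: 0.683
```

```bash
python3 - <<'E'
from h import *
plan([.450,.0424,.14],1.572)
im,c=shot('wrist'); cv2.imwrite('pics/w9.png',im)
im,c=shot('side'); crop(im,250,200,200,150,'s9')
E
```

```text
t 14.6 p [0.4502 0.0421 0.1438] q [ 7.071e-01 -1.000e-04  7.071e-01 -1.100e-03] j [-0.069  0.234 -0.568  0.769 -0.002 -0.068] w 0.683 F [ 0.5  0.1 -2. ]
jawyaw 1.5694 shift units [ 0.06  0.01 -0.  ] rot units [-0.02 -0.    0.01]
```

View pics/w9.png

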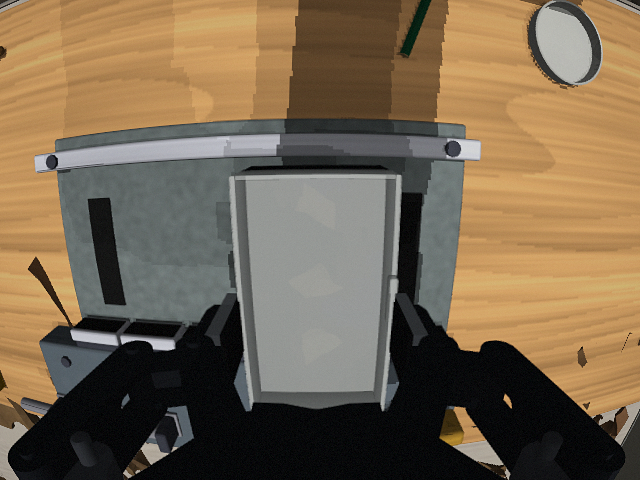

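View pics/s9.png

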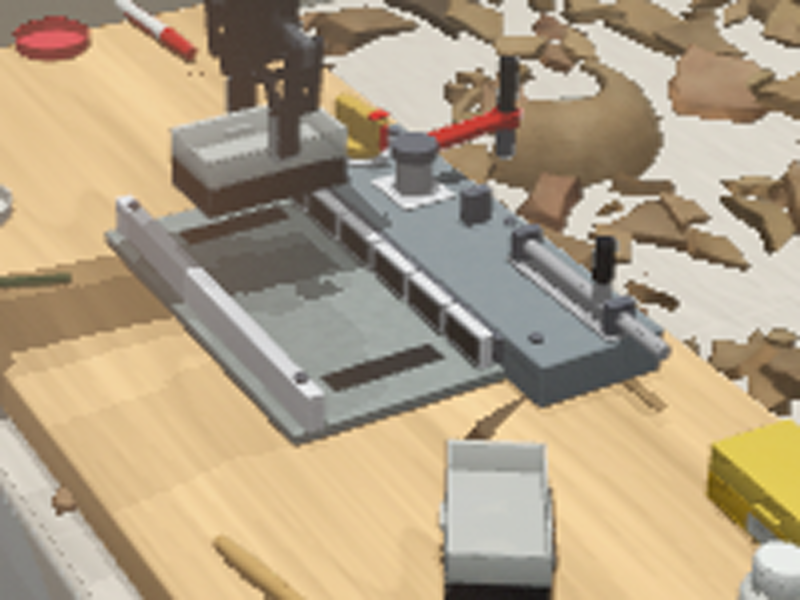

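```bash
python3 - <<'E'
from h import *
c=cam('wrist')
for uv in [(230,176),(402,176),(253,408),(384,408)]: print(uv,onz('wrist',uv,.160,c).round(4))
for uv in [(37,171),(480,160),(255,160)]: print(uv,onz('wrist',uv,.074,c).round(4))
CR=[.445,-.0076,.038,.0015]
print(proj('wrist',T(CR,[[-.055,.15,.036],[-.055,-.15,.036],[-.078,.15,.01],[-.078,-.15,.01],[.067,-.145,.037],[.067,-.145,.0]]),c).round(0).tolist())
E
```

```text
(230, 176) [0.3913 0.0128 0.16  ]
(402, 176) [0.3914 0.073  0.16  ]
(253, 408) [0.4931 0.0143 0.16  ]
(384, 408) [0.4933 0.0734 0.16  ]
(37, 171) [ 0.3874 -0.1549  0.074 ]
(480, 160) [0.3881 0.1427 0.074 ]
(255, 160) [0.3908 0.0075 0.074 ]
[[479.0, 163.0], [35.0, 175.0], [465.0, 126.0], [54.0, 141.0], [68.0, 331.0], [91.0, 311.0]]
```

Emit:
servo_tool:
  commands:
    - {"delta_pos": [0.2,0.01,0.07],"rotation": [-0.02,0,0],"fingers": 1}
    - {"delta_pos": [0.3,0,0],"rotation": [0,0,0],"fingers": 1}
    - {"delta_pos": [0.3,0,0],"rotation": [0,0,0],"fingers": 1}
    - {"delta_pos": [0,0,0],"rotation": [0,0,0],"fingers": 1}

```text
t: 15.2
ee_pos: [0.4555, 0.0454, 0.0933]
tcp_rot: [0.708, -0.003, 0.707, 0.002]
force: [0.4, -0.4, -3.5]
gripper_width: 0.687
```

```bash
python3 - <<'E'
from h import *
plan([.454,.0424,.077],1.572)
E
```

```text
t 15.2 p [0.4555 0.0454 0.0933] q [ 0.7075 -0.0029  0.7067  0.002 ] j [-0.061  0.311 -0.619  0.64  -0.001 -0.068] w 0.687 F [ 0.4 -0.4 -3.5]
jawyaw 1.5776 shift units [ 0.27 -0.05 -0.03] rot units [0.05 0.01 0.01]
```

Emit:
servo_tool:
  commands:
    - {"delta_pos": [0.12,-0.05,-0.03],"rotation": [0.05,0,0],"fingers": 1}
    - {"delta_pos": [0.12,0,0],"rotation": [0,0,0],"fingers": 1}
    - {"delta_pos": [0.03,0,0],"rotation": [0,0,0],"fingers": 1}
    - {"delta_pos": [0,0,0],"rotation": [0,0,0],"fingers": 1}

```text
t: 15.7
ee_pos: [0.4547, 0.0425, 0.0769]
tcp_rot: [0.708, -0.001, 0.706, -0.0]
force: [-0.5, -0.4, -2.7]
gripper_width: 0.685
```

```bash
python3 - <<'E'
from h import *
plan([.454,.0424,.077],1.572)
im,c=shot('wrist'); cv2.imwrite('pics/w10.png',im)
im,c=shot('side'); crop(im,250,200,200,150,'s10')
E
```

```text
t 15.7 p [0.4547 0.0425 0.0769] q [ 0.7082 -0.0009  0.706  -0.    ] j [-0.068  0.333 -0.641  0.594 -0.001 -0.069] w 0.685 F [-0.5 -0.4 -2.7]
jawyaw 1.5721 shift units [-0.   -0.   -0.01] rot units [0.   0.03 0.01]
```

View pics/s10.png

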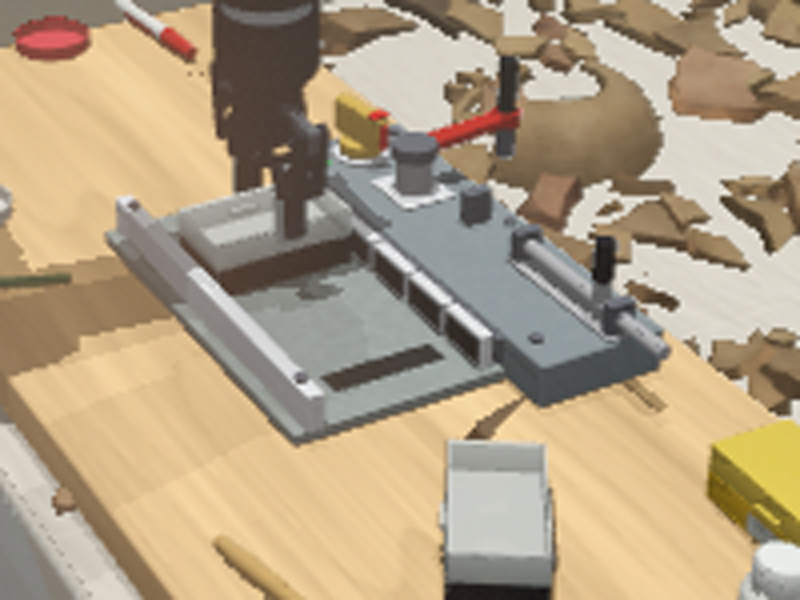

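View pics/w10.png

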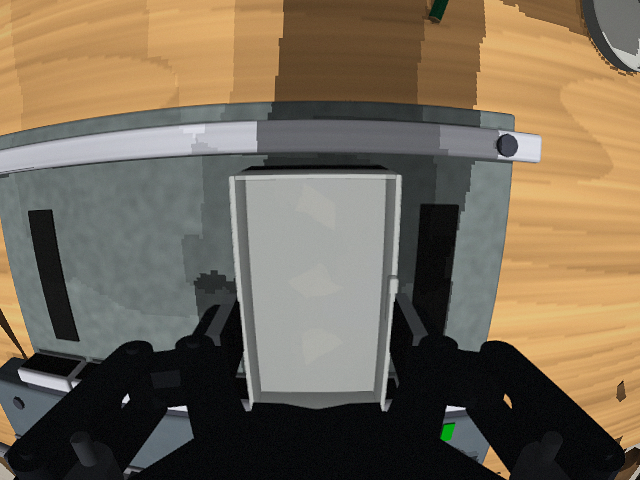

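Emit:
servo_tool:
  commands:
    - {"delta_pos": [0.03,0,0],"rotation": [0,0,0],"fingers": 1}
    - {"delta_pos": [0.02,0,0],"rotation": [0,0,0],"fingers": 1}
    - {"delta_pos": [0,0,0],"rotation": [0,0,0],"fingers": 1}

```text
t: 16.18
ee_pos: [0.4555, 0.0426, 0.0771]
tcp_rot: [0.709, -0.001, 0.705, -0.0]
force: [-0.5, -0.6, -2.8]
gripper_width: 0.685
```

Emit:
servo_tool:
  commands:
    - {"delta_pos": [0.06,0,-0.01],"rotation": [0,0.03,0],"fingers": 1}
    - {"delta_pos": [0,0,0],"rotation": [0,0,0],"fingers": 1}

```text
t: 16.42
ee_pos: [0.4563, 0.0426, 0.0773]
tcp_rot: [0.709, -0.002, 0.705, -0.0]
force: [0.1, -0.0, -3.3]
gripper_width: 0.684
```

```bash
python3 - <<'E'
from h import *
plan([.454,.0424,.077],1.572)
E
```

```text
t 16.43 p [0.4563 0.0426 0.0773] q [ 7.092e-01 -1.500e-03  7.050e-01 -2.000e-04] j [-0.067  0.333 -0.639  0.592 -0.002 -0.069] w 0.684 F [ 0.1 -0.  -3.3]
jawyaw 1.5727 shift units [ 0.01 -0.   -0.04] rot units [0.01 0.05 0.02]
```

Emit:
servo_tool:
  commands:
    - {"delta_pos": [0.07,0,-0.04],"rotation": [0,0.06,0.02],"fingers": 1}
    - {"delta_pos": [0.06,0,-0.02],"rotation": [0,0.04,0],"fingers": 1}

```text
t: 16.68
ee_pos: [0.4564, 0.0427, 0.0765]
tcp_rot: [0.708, -0.001, 0.706, 0.001]
force: [-14.7, 2.1, 49.1]
gripper_width: 0.689
```

```bash
python3 - <<'E'
from h import *
plan([.454,.0424,.074],1.572)
E
```

```text
t 16.68 p [0.4564 0.0427 0.0765] q [ 7.079e-01 -1.200e-03  7.063e-01  6.000e-04] j [-0.068  0.337 -0.636  0.595 -0.001 -0.07 ] w 0.689 F [-14.7   2.1  49.1]
jawyaw 1.5734 shift units [ 0.04 -0.   -0.04] rot units [0.01 0.02 0.01]
```

Emit:
servo_tool:
  commands:
    - {"delta_pos": [-0.02,0,0],"rotation": [0,0,0],"fingers": 1}
    - {"delta_pos": [0,0,0],"rotation": [0,0,0],"fingers": 0.1}
    - {"delta_pos": [0,0,0],"rotation": [0,0,0],"fingers": 0.1}
    - {"delta_pos": [0,0,0],"rotation": [0,0,0],"fingers": 0.1}

```text
t: 17.18
ee_pos: [0.4573, 0.0425, 0.0777]
tcp_rot: [0.708, -0.001, 0.706, 0.001]
force: [0.5, 0.6, -0.2]
gripper_width: 0.897
```

```bash
python3 - <<'E'
from h import *
plan([.454,.0424,.074],1.572)
im,c=shot('wrist'); cv2.imwrite('pics/w11.png',im)
im,c=shot('side'); crop(im,250,200,200,150,'s11')
E
```

```text
t 17.18 p [0.4573 0.0425 0.0777] q [ 7.085e-01 -1.100e-03  7.058e-01  6.000e-04] j [-0.068  0.335 -0.635  0.597 -0.001 -0.07 ] w 0.897 F [ 0.5  0.6 -0.2]
jawyaw 1.5732 shift units [ 0.06 -0.   -0.06] rot units [0.01 0.03 0.01]
```

View pics/s11.png

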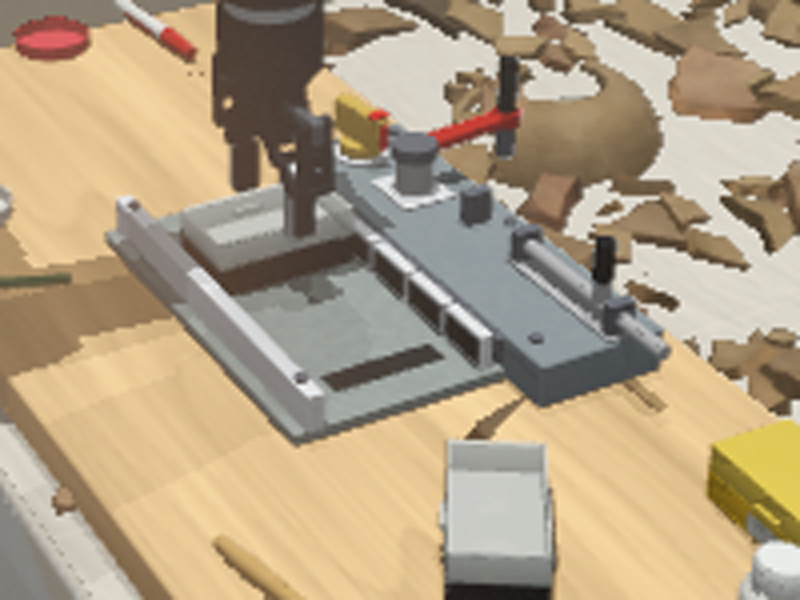

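View pics/w11.png

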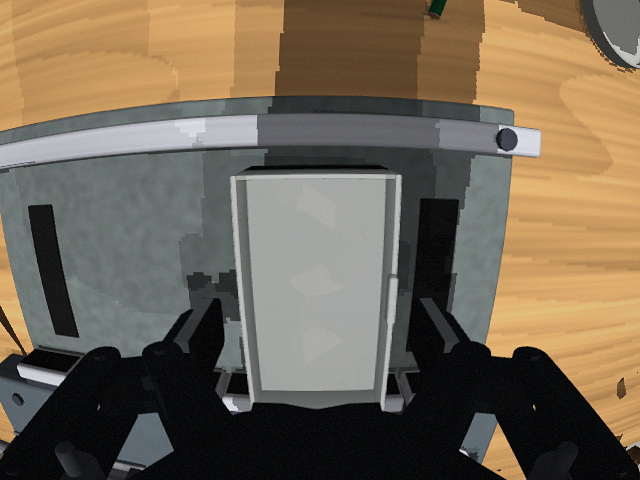

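Emit:
servo_tool:
  commands:
    - {"delta_pos": [-0.5,0,-0.06],"rotation": [0,0.03,0],"fingers": 0.1}
    - {"delta_pos": [-0.9,0,0],"rotation": [0,0,0],"fingers": 0}
    - {"delta_pos": [-0.9,-0.4,0],"rotation": [0,0,0],"fingers": 0}
    - {"delta_pos": [-0.3,-0.9,0],"rotation": [0,0,0],"fingers": 0}
    - {"delta_pos": [0,-0.95,-0.1],"rotation": [0,0,0],"fingers": 0}

```text
t: 17.9
ee_pos: [0.4478, -0.0933, 0.2376]
tcp_rot: [0.706, -0.004, 0.708, 0.003]
force: [0.7, -1.1, 0.5]
gripper_width: 0.996
```

Emit:
servo_tool:
  commands:
    - {"delta_pos": [0,-0.95,-0.1],"rotation": [0,0,0],"fingers": 0}
    - {"delta_pos": [0,-0.95,-0.1],"rotation": [0,0,0],"fingers": 0}
    - {"delta_pos": [0,-0.8,-0.1],"rotation": [-0.5,0,0],"fingers": 0}
    - {"delta_pos": [0,0,0],"rotation": [-1,0,0],"fingers": 0}
    - {"delta_pos": [0,0,0],"rotation": [-1,0,0],"fingers": 0}

```text
t: 18.52
ee_pos: [0.43, -0.2655, 0.2376]
tcp_rot: [0.698, -0.111, 0.699, 0.109]
force: [0.1, -2.0, -0.0]
gripper_width: 1.0
```

```bash
python3 - <<'E'
from h import *
plan([.42,-.311,.2],2.567)
im,c=shot('wrist'); cv2.imwrite('pics/w12.png',im)
cor=[(sx*.03,sy*.055,z) for z in (0,.045) for sx,sy in ((-1,-1),(1,-1),(1,1),(-1,1))]
q=proj('wrist',T([.4197,-.3111,.038,-.5745],cor),c)
for k in (0,4): cv2.polylines(im,[q[k:k+4].round().astype(int)],True,(0,0,255) if k else (0,255,0),1)
cv2.imwrite('pics/w12o.png',im)
im,c=shot('top'); cv2.imwrite('pics/t12.png',im); crop(im,240,170,240,180,'t12c')
E
```

```text
t 18.52 p [ 0.43   -0.2655  0.2376] q [ 0.6981 -0.1112  0.6988  0.1093] j [-0.698  0.239 -0.297  1.034 -0.002 -1.011] w 1.0 F [ 0.1 -2.  -0. ]
jawyaw 1.8839 shift units [ 0.63 -0.67 -0.39] rot units [-5.69 -0.02  0.02]
```

View pics/w12o.png

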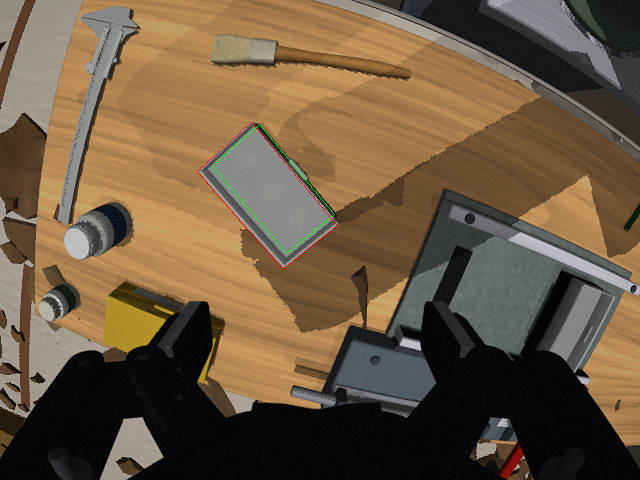

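View pics/t12c.png

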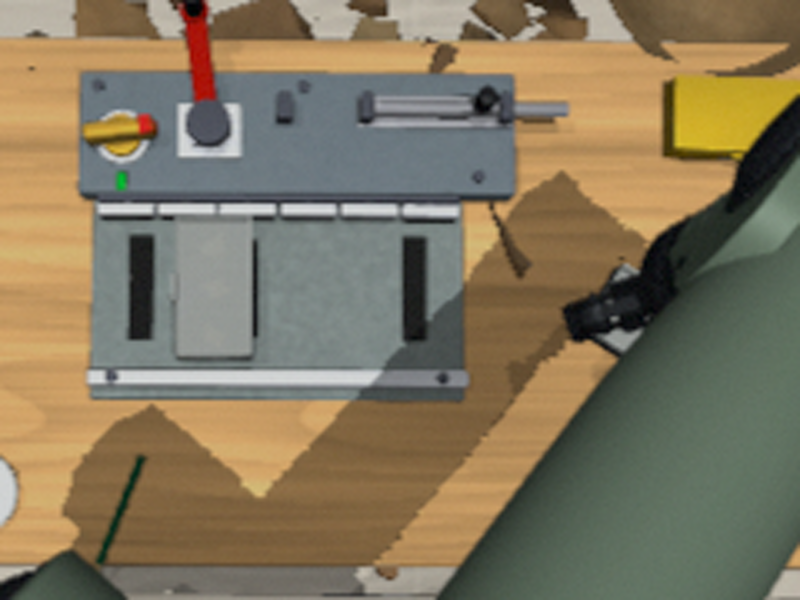

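Emit:
servo_tool:
  commands:
    - {"delta_pos": [0.3,-0.67,-0.39],"rotation": [-1,0,0],"fingers": 0}
    - {"delta_pos": [0,0,0],"rotation": [-1,0,0],"fingers": 0}
    - {"delta_pos": [0,0,0],"rotation": [-1,0,0],"fingers": 0}
    - {"delta_pos": [0,0,0],"rotation": [-1,0,0],"fingers": 0}
    - {"delta_pos": [0,0,0],"rotation": [-1,0,0],"fingers": 0}

```text
t: 19.25
ee_pos: [0.4202, -0.3104, 0.2183]
tcp_rot: [0.633, -0.314, 0.634, 0.313]
force: [-1.0, -0.2, 0.3]
gripper_width: 1.003
```

```bash
python3 - <<'E'
from h import *
plan([.4197,-.3111,.13],2.567)
E
```

```text
t 19.25 p [ 0.4202 -0.3104  0.2183] q [ 0.6331 -0.3141  0.6343  0.3135] j [-0.776  0.285 -0.285  1.    -0.002 -1.696] w 1.003 F [-1.  -0.2  0.3]
jawyaw 2.4904 shift units [ 1.47  0.   -0.01] rot units [-0.64 -0.02 -0.  ]
```

Emit:
servo_tool:
  commands:
    - {"delta_pos": [0.4,0,0],"rotation": [-0.6,0,0],"fingers": 0}
    - {"delta_pos": [0.6,0,-0.02],"rotation": [0,0,0],"fingers": 0}
    - {"delta_pos": [0.6,0,-0.03],"rotation": [0,0.03,0],"fingers": 0}
    - {"delta_pos": [0,0,0],"rotation": [0,0,0],"fingers": 0}

```text
t: 19.75
ee_pos: [0.4196, -0.3123, 0.1206]
tcp_rot: [0.621, -0.337, 0.624, 0.334]
force: [-0.3, 0.3, 1.6]
gripper_width: 1.001
```

```bash
python3 - <<'E'
from h import *
plan([.4197,-.3111,.065],2.567)
im,c=shot('wrist'); cv2.imwrite('pics/w13.png',im)
cor=[(sx*.03,sy*.055,z) for z in (0,.045) for sx,sy in ((-1,-1),(1,-1),(1,1),(-1,1))]
q=proj('wrist',T([.4197,-.3111,.038,-.5745],cor),c)
for k in (0,4): cv2.polylines(im,[q[k:k+4].round().astype(int)],True,(0,0,255) if k else (0,255,0),1)
cv2.imwrite('pics/w13o.png',im)
E
```

```text
t 19.75 p [ 0.4196 -0.3123  0.1206] q [ 0.6211 -0.3367  0.624   0.3339] j [-0.778  0.379 -0.424  0.765 -0.005 -1.766] w 1.001 F [-0.3  0.3  1.6]
jawyaw 2.5588 shift units [0.93 0.01 0.02] rot units [-0.07 -0.05  0.01]
```

View pics/w13o.png

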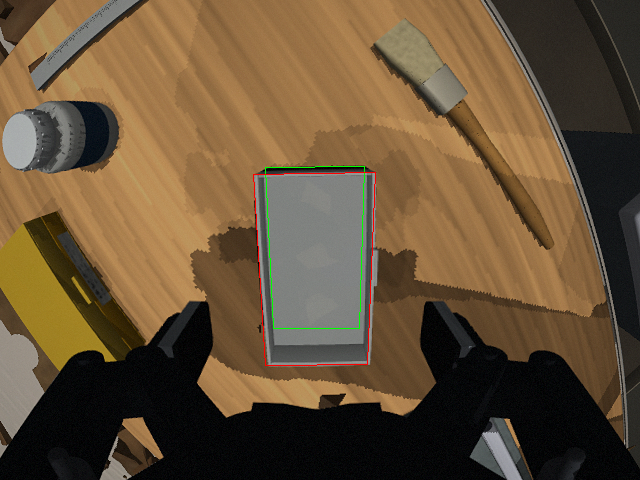

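Emit:
servo_tool:
  commands:
    - {"delta_pos": [0.45,0.01,0.02],"rotation": [-0.07,-0.03,0],"fingers": 0}
    - {"delta_pos": [0.4,0,0],"rotation": [0,0,0],"fingers": 0}
    - {"delta_pos": [0.12,0,0],"rotation": [0,0,0],"fingers": 0}
    - {"delta_pos": [0,0,0],"rotation": [0,0,0],"fingers": 0}

```text
t: 20.3
ee_pos: [0.4257, -0.3158, 0.0698]
tcp_rot: [0.623, -0.343, 0.62, 0.332]
force: [-0.1, -0.6, -1.4]
gripper_width: 0.998
```

```bash
python3 - <<'E'
from h import *
plan([.4197,-.3111,.065],2.567)
E
```

```text
t 20.3 p [ 0.4257 -0.3158  0.0698] q [ 0.6226 -0.3429  0.6201  0.332 ] j [-7.770e-01  4.470e-01 -4.750e-01  6.330e-01 -1.000e-03 -1.772e+00] w 0.998 F [-0.1 -0.6 -1.4]
jawyaw 2.5658 shift units [0.08 0.13 0.01] rot units [-0.01 -0.04  0.13]
```

Emit:
servo_tool:
  commands:
    - {"delta_pos": [0.08,0.12,0.01],"rotation": [0,-0.04,0.13],"fingers": 0}
    - {"delta_pos": [0.02,0,0],"rotation": [0,0,0],"fingers": 0}

```text
t: 20.55
ee_pos: [0.4208, -0.3121, 0.0656]
tcp_rot: [0.622, -0.338, 0.621, 0.337]
force: [-0.0, -0.5, -0.2]
gripper_width: 0.998
```

```bash
python3 - <<'E'
from h import *
plan([.4197,-.3111,.065],2.567)
E
```

```text
t 20.55 p [ 0.4208 -0.3121  0.0656] q [ 0.6218 -0.338   0.621   0.3368] j [-7.790e-01  4.520e-01 -4.800e-01  6.370e-01  1.000e-03 -1.774e+00] w 0.998 F [-0.  -0.5 -0.2]
jawyaw 2.5656 shift units [0.01 0.02 0.  ] rot units [-0.01  0.    0.02]
```

Emit:
servo_tool:
  commands:
    - {"delta_pos": [0.01,0.02,0],"rotation": [0,0,0.02],"fingers": 1}
    - {"delta_pos": [0,0,0],"rotation": [0,0,0],"fingers": 1}
    - {"delta_pos": [0,0,0],"rotation": [0,0,0],"fingers": 1}
    - {"delta_pos": [0,0,0],"rotation": [0,0,0],"fingers": 1}

```text
t: 21.05
ee_pos: [0.42, -0.3117, 0.0658]
tcp_rot: [0.621, -0.337, 0.621, 0.337]
force: [0.4, -0.4, 1.0]
gripper_width: 0.691
```

```bash
python3 - <<'E'
from h import *
plan([.4197,-.3111,.065],2.567)
E
```

```text
t 21.05 p [ 0.42   -0.3117  0.0658] q [ 0.6215 -0.3374  0.6214  0.3373] j [-0.78   0.451 -0.48   0.639  0.    -1.774] w 0.691 F [ 0.4 -0.4  1. ]
jawyaw 2.5655 shift units [0.01 0.01 0.01] rot units [-0.01 -0.    0.  ]
```

Emit:
servo_tool:
  commands:
    - {"delta_pos": [-0.3,0,0],"rotation": [0,0,0],"fingers": 1}
    - {"delta_pos": [-0.5,0,0],"rotation": [0,0,0],"fingers": 1}
    - {"delta_pos": [-0.5,0,0],"rotation": [0.5,0,0],"fingers": 1}
    - {"delta_pos": [-0.2,0,0],"rotation": [1,0,0],"fingers": 1}
    - {"delta_pos": [0,0,0],"rotation": [1,0,0],"fingers": 1}

```text
t: 21.68
ee_pos: [0.4184, -0.3102, 0.1564]
tcp_rot: [0.665, -0.236, 0.667, 0.239]
force: [-0.3, -0.1, -1.6]
gripper_width: 0.689
```

Emit:
servo_tool:
  commands:
    - {"delta_pos": [0,0,0],"rotation": [1,0,0],"fingers": 1}
    - {"delta_pos": [0,0,0],"rotation": [1,0,0],"fingers": 1}
    - {"delta_pos": [0,0,0],"rotation": [1,0,0],"fingers": 1}
    - {"delta_pos": [0,0,0],"rotation": [1,0,0],"fingers": 1}
    - {"delta_pos": [0,0,0],"rotation": [1,0,0],"fingers": 1}

```text
t: 22.3
ee_pos: [0.4171, -0.3089, 0.1547]
tcp_rot: [0.705, -0.02, 0.709, 0.025]
force: [0.2, -0.2, -2.0]
gripper_width: 0.684
```

```bash
python3 - <<'E'
from h import *
plan([.451,-.0576,.15],1.572)
E
```

```text
t 22.3 p [ 0.4171 -0.3089  0.1547] q [ 0.7045 -0.0205  0.7089  0.0252] j [-0.78   0.342 -0.379  0.858  0.    -0.844] w 0.684 F [ 0.2 -0.2 -2. ]
jawyaw 1.6353 shift units [0.1  4.14 0.83] rot units [ 0.53 -0.05 -0.06]
```

Emit:
servo_tool:
  commands:
    - {"delta_pos": [0,0.6,0.15],"rotation": [0.5,0,0],"fingers": 1}
    - {"delta_pos": [0,0.9,0.15],"rotation": [0,0,0],"fingers": 1}
    - {"delta_pos": [0,0.9,0.15],"rotation": [0,0,0],"fingers": 1}
    - {"delta_pos": [0,0.9,0.15],"rotation": [0,0,0],"fingers": 1}
    - {"delta_pos": [0,0.6,0.15],"rotation": [0,0,0],"fingers": 1}

```text
t: 22.92
ee_pos: [0.4599, -0.0706, 0.1543]
tcp_rot: [0.704, 0.004, 0.71, 0.0]
force: [0.1, -0.2, -2.7]
gripper_width: 0.684
```

```bash
python3 - <<'E'
from h import *
plan([.451,-.0576,.14],1.572)
E
```

```text
t 22.93 p [ 0.4599 -0.0706  0.1543] q [7.045e-01 4.500e-03 7.097e-01 5.000e-04] j [-0.314  0.25  -0.513  0.816  0.004 -0.308] w 0.684 F [ 0.1 -0.2 -2.7]
jawyaw 1.5651 shift units [ 0.24  0.21 -0.15] rot units [-0.06 -0.06 -0.06]
```

Emit:
servo_tool:
  commands:
    - {"delta_pos": [0.22,0.2,-0.15],"rotation": [-0.06,-0.06,-0.06],"fingers": 1}
    - {"delta_pos": [0,0,0],"rotation": [0,0,0],"fingers": 1}

```text
t: 23.18
ee_pos: [0.4504, -0.0552, 0.1407]
tcp_rot: [0.707, -0.002, 0.707, 0.003]
force: [0.6, -0.1, -3.0]
gripper_width: 0.686
```

```bash
python3 - <<'E'
from h import *
plan([.451,-.0576,.076],1.572)
im,c=shot('wrist'); cv2.imwrite('pics/w14.png',im)
z=ctrl.state()['ee_pos'][2]-.0278+.045
for uv in [(230,176),(402,176)]: print(onz('wrist',uv,z,c).round(4))
E
```

```text
t 23.18 p [ 0.4504 -0.0552  0.1407] q [ 0.7067 -0.0024  0.7075  0.0026] j [-0.285  0.241 -0.567  0.764  0.    -0.292] w 0.686 F [ 0.6 -0.1 -3. ]
jawyaw 1.5779 shift units [ 1.08 -0.04  0.01] rot units [ 0.05 -0.01 -0.  ]
[ 0.3916 -0.0847  0.1587]
[ 0.3913 -0.0254  0.1587]
```

View pics/w14.png

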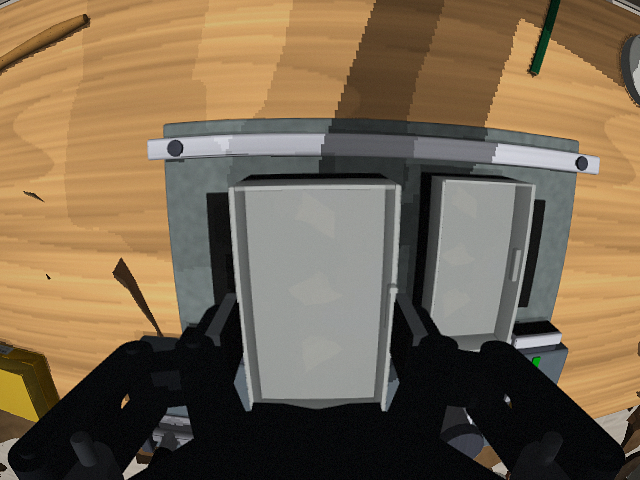

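Emit:
servo_tool:
  commands:
    - {"delta_pos": [0.3,-0.03,0],"rotation": [0.05,0,0],"fingers": 1}
    - {"delta_pos": [0.35,0,0],"rotation": [0,0,0],"fingers": 1}
    - {"delta_pos": [0.3,0,0],"rotation": [0,0,0],"fingers": 1}

```text
t: 23.6
ee_pos: [0.4565, -0.062, 0.0861]
tcp_rot: [0.71, 0.0, 0.704, -0.003]
force: [-1.2, 0.2, -0.8]
gripper_width: 0.688
```

```bash
python3 - <<'E'
from h import *
plan([.451,-.0576,.076],1.572)
E
```

```text
t 23.6 p [ 0.4565 -0.062   0.0861] q [ 7.101e-01  3.000e-04  7.041e-01 -2.700e-03] j [-0.295  0.321 -0.627  0.613 -0.001 -0.291] w 0.688 F [-1.2  0.2 -0.8]
jawyaw 1.5665 shift units [ 0.17  0.07 -0.09] rot units [-0.05  0.07  0.03]
```

Emit:
servo_tool:
  commands:
    - {"delta_pos": [0.06,0.07,-0.09],"rotation": [-0.05,0.07,0.03],"fingers": 1}
    - {"delta_pos": [0.08,0,0],"rotation": [0,0,0],"fingers": 1}

```text
t: 23.85
ee_pos: [0.4516, -0.0594, 0.0775]
tcp_rot: [0.707, 0.0, 0.707, -0.0]
force: [-0.5, -0.5, -1.6]
gripper_width: 0.683
```

```bash
python3 - <<'E'
from h import *
plan([.451,-.0576,.076],1.572)
E
```

```text
t 23.85 p [ 0.4516 -0.0594  0.0775] q [ 7.069e-01  4.000e-04  7.073e-01 -2.000e-04] j [-0.293  0.332 -0.64   0.599  0.    -0.292] w 0.683 F [-0.5 -0.5 -1.6]
jawyaw 1.57 shift units [ 0.03  0.03 -0.01] rot units [-0.02 -0.01 -0.  ]
```

Emit:
servo_tool:
  commands:
    - {"delta_pos": [0.03,0,0],"rotation": [0,0,0],"fingers": 1}
    - {"delta_pos": [0,0,0],"rotation": [0,0,0],"fingers": 0.1}
    - {"delta_pos": [0,0,0],"rotation": [0,0,0],"fingers": 0.1}
    - {"delta_pos": [0,0,0],"rotation": [0,0,0],"fingers": 0.1}

```text
t: 24.35
ee_pos: [0.4539, -0.0604, 0.0776]
tcp_rot: [0.708, 0.0, 0.706, -0.001]
force: [0.4, -0.6, -0.0]
gripper_width: 0.901
```

Emit:
servo_tool:
  commands:
    - {"delta_pos": [-0.5,0,-0.02],"rotation": [0,0,0],"fingers": 0.1}
    - {"delta_pos": [-0.8,0,0],"rotation": [0,0,0],"fingers": 0.1}
    - {"delta_pos": [-0.9,0.3,0.2],"rotation": [0,0,0],"fingers": 0.4}
    - {"delta_pos": [-0.2,0.9,0.3],"rotation": [0,0,0],"fingers": 0.4}
    - {"delta_pos": [0,0.9,0.4],"rotation": [0,0,0],"fingers": 0.4}

```text
t: 24.98
ee_pos: [0.5079, 0.0661, 0.2282]
tcp_rot: [0.71, 0.003, 0.705, -0.004]
force: [0.9, -1.9, 0.0]
gripper_width: 0.6
```

```bash
python3 - <<'E'
from h import *
plan([.575,.1174,.2],1.572)
im,c=shot('wrist'); cv2.imwrite('pics/w15.png',im)
E
```

```text
t 24.98 p [0.5079 0.0661 0.2282] q [ 0.7096  0.003   0.7046 -0.0035] j [-1.400e-02  2.530e-01 -3.020e-01  1.008e+00 -1.000e-03 -5.000e-03] w 0.6 F [ 0.9 -1.9  0. ]
jawyaw 1.5616 shift units [0.48 0.87 1.11] rot units [-0.09  0.06  0.01]
```

View pics/w15.png

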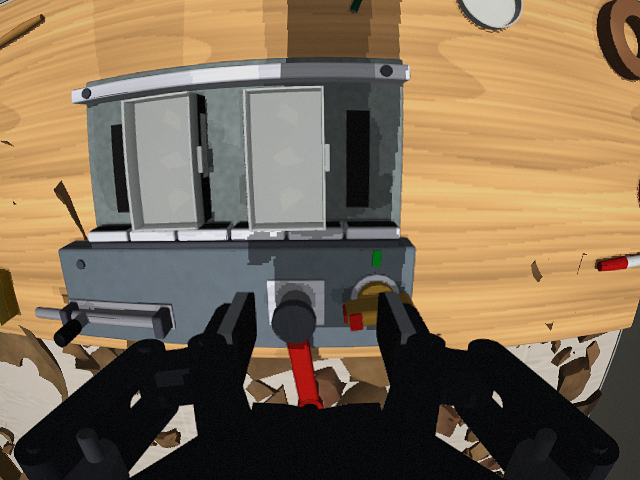

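Emit:
servo_tool:
  commands:
    - {"delta_pos": [0.2,0.6,0.7],"rotation": [0,0,0],"fingers": 0.4}
    - {"delta_pos": [0.1,0.27,0.4],"rotation": [-1,0,0],"fingers": 0.4}
    - {"delta_pos": [0,0,0],"rotation": [-1,0,0],"fingers": 0.4}
    - {"delta_pos": [0,0,0],"rotation": [-1,0,0],"fingers": 0.4}
    - {"delta_pos": [0,0,0],"rotation": [-1,0,0],"fingers": 0.4}

```text
t: 25.65
ee_pos: [0.5777, 0.1281, 0.2106]
tcp_rot: [0.689, -0.174, 0.681, 0.175]
force: [0.0, 0.8, 0.3]
gripper_width: 0.602
```

Emit:
servo_tool:
  commands:
    - {"delta_pos": [0,0,0],"rotation": [-1,0,0],"fingers": 0.4}
    - {"delta_pos": [0,0,0],"rotation": [-1,0,0],"fingers": 0.4}
    - {"delta_pos": [0,0,0],"rotation": [-1,0,0],"fingers": 0.4}
    - {"delta_pos": [0,0,0],"rotation": [-1,0,0],"fingers": 0.4}
    - {"delta_pos": [0,0,0],"rotation": [-1,0,0],"fingers": 0.4}

```text
t: 26.28
ee_pos: [0.5768, 0.1275, 0.2103]
tcp_rot: [0.602, -0.377, 0.595, 0.376]
force: [0.5, -0.1, 0.3]
gripper_width: 0.598
```

```bash
python3 - <<'E'
from h import *
plan([.575,.1174,.19],3.23)
E
```

```text
t 26.27 p [0.5768 0.1275 0.2103] q [ 0.6024 -0.3767  0.5952  0.3755] j [ 0.091  0.408 -0.127  1.026  0.003 -1.031] w 0.598 F [ 0.5 -0.1  0.3]
jawyaw 2.6925 shift units [ 0.34 -0.04 -0.17] rot units [-4.48  0.05  0.07]
```

Emit:
servo_tool:
  commands:
    - {"delta_pos": [0.2,-0.04,-0.17],"rotation": [-1,0,0.05],"fingers": 0.4}
    - {"delta_pos": [0.1,0,0],"rotation": [-1,0,0],"fingers": 0.4}
    - {"delta_pos": [0,0,0],"rotation": [-1,0,0],"fingers": 0.4}
    - {"delta_pos": [0,0,0],"rotation": [-1,0,0],"fingers": 0.4}
    - {"delta_pos": [0,0,0],"rotation": [-0.5,0,0],"fingers": 0.4}

```text
t: 26.9
ee_pos: [0.5738, 0.1162, 0.1915]
tcp_rot: [0.474, -0.526, 0.469, 0.528]
force: [-0.1, -0.1, 0.3]
gripper_width: 0.601
```

Emit:
servo_tool:
  commands:
    - {"delta_pos": [0,0,0],"rotation": [0,0,0],"fingers": 0.4}

```text
t: 27.02
ee_pos: [0.5737, 0.116, 0.1915]
tcp_rot: [0.474, -0.526, 0.469, 0.527]
force: [-0.8, -0.2, -0.5]
gripper_width: 0.599
```

```bash
python3 - <<'E'
from h import *
plan([.575,.1174,.135],3.23)
im,c=shot('wrist'); cv2.imwrite('pics/w16.png',im)
def bar(th,z): 
    u=np.array([-np.cos(th),-np.sin(th)]); n=np.array([-u[1],u[0]])
    return np.array([[*(np.array([.575,.1174])+a*.028*u+b*.007*n),z] for a,b in ((1,1),(1,-1),(-1,-1),(-1,1))])
q=proj('wrist',bar(1.665,.114),c); print(q.round(0).tolist())
cv2.polylines(im,[q.round().astype(int)],True,(255,0,255),1); cv2.imwrite('pics/w16o.png',im)
E
```

```text
t 27.02 p [0.5737 0.116  0.1915] q [ 0.474  -0.5261  0.4694  0.5275] j [ 0.07   0.416 -0.164  0.987  0.006 -1.611] w 0.599 F [-0.8 -0.2 -0.5]
jawyaw -3.0313 shift units [ 0.94 -0.02  0.01] rot units [0.18 0.05 0.03]
[[302.0, 208.0], [325.0, 209.0], [323.0, 294.0], [302.0, 293.0]]
```

View pics/w16o.png

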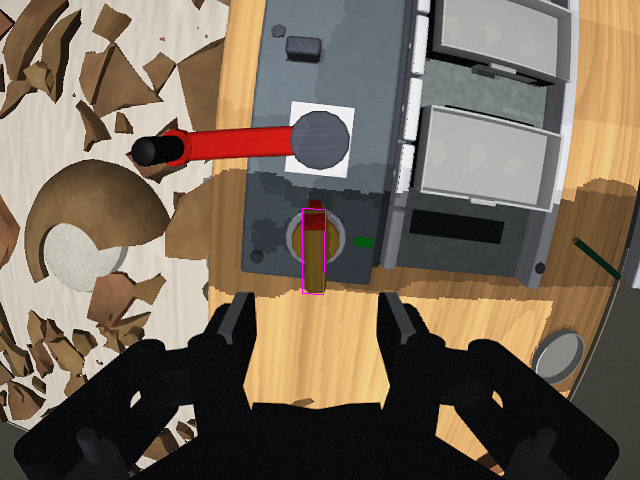

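Emit:
servo_tool:
  commands:
    - {"delta_pos": [0.5,-0.02,0],"rotation": [0.1,0.04,0.02],"fingers": 0.4}
    - {"delta_pos": [0.6,0,0],"rotation": [0,0,0],"fingers": 0.4}
    - {"delta_pos": [0.4,0,0],"rotation": [0,0,0],"fingers": 0.4}
    - {"delta_pos": [0,0,0],"rotation": [0,0,0],"fingers": 0.4}

```text
t: 27.58
ee_pos: [0.5761, 0.1163, 0.1004]
tcp_rot: [-0.477, 0.524, -0.475, -0.522]
force: [-0.6, 0.9, -0.7]
gripper_width: 0.605
```

```bash
python3 - <<'E'
from h import *
plan([.575,.1174,.086],3.236)
im,c=shot('wrist'); cv2.imwrite('pics/w17.png',im)
E
```

```text
t 27.57 p [0.5761 0.1163 0.1004] q [-0.4771  0.5236 -0.4748 -0.5222] j [ 7.300e-02  5.060e-01 -2.730e-01  7.870e-01  1.000e-03 -1.592e+00] w 0.605 F [-0.6  0.9 -0.7]
jawyaw -3.0476 shift units [0.24 0.02 0.02] rot units [-0.    0.01  0.03]
```

View pics/w17.png

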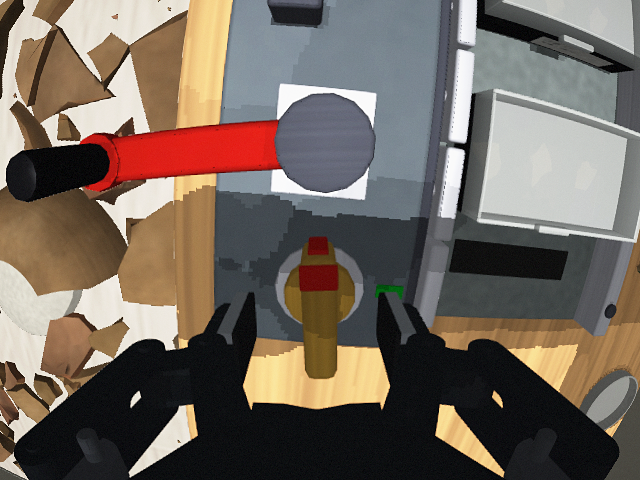

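Bar is centred between the fingers (x≈320). Descend the rest and close.

Emit:
servo_tool:
  commands:
    - {"delta_pos": [0.24,0.02,0.02],"rotation": [0,0,0.03],"fingers": 0.4}
    - {"delta_pos": [0,0,0],"rotation": [0,0,0],"fingers": 1}
    - {"delta_pos": [0,0,0],"rotation": [0,0,0],"fingers": 1}
    - {"delta_pos": [0,0,0],"rotation": [0,0,0],"fingers": 1}
    - {"delta_pos": [0,0,0],"rotation": [0,0,0],"fingers": 1}

```text
t: 28.25
ee_pos: [0.5747, 0.1175, 0.0889]
tcp_rot: [-0.476, 0.523, -0.476, -0.523]
force: [0.8, -0.1, -3.1]
gripper_width: 0.155
```

```bash
python3 - <<'E'
from h import *
plan([.575,.1174,.086],1.572)
E
```

```text
t 28.25 p [0.5747 0.1175 0.0889] q [-0.4762  0.5231 -0.4756 -0.5229] j [ 0.076  0.52  -0.285  0.766  0.    -1.589] w 0.155 F [ 0.8 -0.1 -3.1]
jawyaw -3.0473 shift units [ 0.05 -0.   -0.  ] rot units [1.387e+01 1.000e-02 0.000e+00]
```

Emit:
servo_tool:
  commands:
    - {"delta_pos": [0,0,0],"rotation": [1,0,0],"fingers": 1}
    - {"delta_pos": [0,0,0],"rotation": [1,0,0],"fingers": 1}
    - {"delta_pos": [0,0,0],"rotation": [1,0,0],"fingers": 1}

```text
t: 28.62
ee_pos: [0.5748, 0.1175, 0.0889]
tcp_rot: [0.564, -0.427, 0.564, 0.426]
force: [-0.4, -0.7, -1.5]
gripper_width: 0.154
```

```bash
python3 - <<'E'
from h import *
plan([.575,.1174,.088],1.572)
E
```

```text
t 28.62 p [0.5748 0.1175 0.0889] q [ 0.5644 -0.4265  0.5638  0.4263] j [ 0.076  0.52  -0.285  0.765  0.    -1.219] w 0.154 F [-0.4 -0.7 -1.5]
jawyaw 2.8654 shift units [ 0.02 -0.   -0.  ] rot units [1.078e+01 1.000e-02 0.000e+00]
```

Emit:
servo_tool:
  commands:
    - {"delta_pos": [0,0,0],"rotation": [1,0,0],"fingers": 1}
    - {"delta_pos": [0,0,0],"rotation": [1,0,0],"fingers": 1}
    - {"delta_pos": [0,0,0],"rotation": [1,0,0],"fingers": 1}
    - {"delta_pos": [0,0,0],"rotation": [1,0,0],"fingers": 1}
    - {"delta_pos": [0,0,0],"rotation": [1,0,0],"fingers": 1}

```text
t: 29.25
ee_pos: [0.5748, 0.1174, 0.0889]
tcp_rot: [0.667, -0.235, 0.667, 0.234]
force: [-1.5, -0.4, -1.7]
gripper_width: 0.148
```

Emit:
servo_tool:
  commands:
    - {"delta_pos": [0,0,0],"rotation": [1,0,0],"fingers": 1}
    - {"delta_pos": [0,0,0],"rotation": [1,0,0],"fingers": 1}
    - {"delta_pos": [0,0,0],"rotation": [1,0,0],"fingers": 1}
    - {"delta_pos": [0,0,0],"rotation": [1,0,0],"fingers": 1}

```text
t: 29.75
ee_pos: [0.5749, 0.1173, 0.0889]
tcp_rot: [0.704, -0.064, 0.704, 0.063]
force: [-1.3, 0.4, -1.8]
gripper_width: 0.154
```

```bash
python3 - <<'E'
from h import *
plan([.575,.1174,.088],1.572)
E
```

```text
t 29.75 p [0.5749 0.1173 0.0889] q [ 0.7045 -0.0639  0.704   0.0635] j [ 0.076  0.52  -0.284  0.766 -0.001 -0.105] w 0.154 F [-1.3  0.4 -1.8]
jawyaw 1.7512 shift units [0.02 0.   0.  ] rot units [1.49 0.01 0.01]
```

Emit:
servo_tool:
  commands:
    - {"delta_pos": [0,0,0],"rotation": [1,0,0],"fingers": 1}
    - {"delta_pos": [0,0,0],"rotation": [0.5,0,0],"fingers": 1}
    - {"delta_pos": [0,0,0],"rotation": [0.05,0,0],"fingers": 1}

```text
t: 30.12
ee_pos: [0.5749, 0.1172, 0.0889]
tcp_rot: [0.707, 0.004, 0.707, -0.004]
force: [-0.4, -0.9, -1.8]
gripper_width: 0.153
```

```bash
python3 - <<'E'
from h import *
plan([.575,.1174,.088],1.572)
im,c=shot('wrist'); cv2.imwrite('pics/w18.png',im)
E
```

```text
t 30.12 p [0.5749 0.1172 0.0889] q [ 0.7073  0.0037  0.7069 -0.0042] j [ 0.076  0.52  -0.284  0.766 -0.001  0.087] w 0.153 F [-0.4 -0.9 -1.8]
jawyaw 1.5596 shift units [0.01 0.   0.  ] rot units [-0.1   0.    0.01]
```

View pics/w18.png

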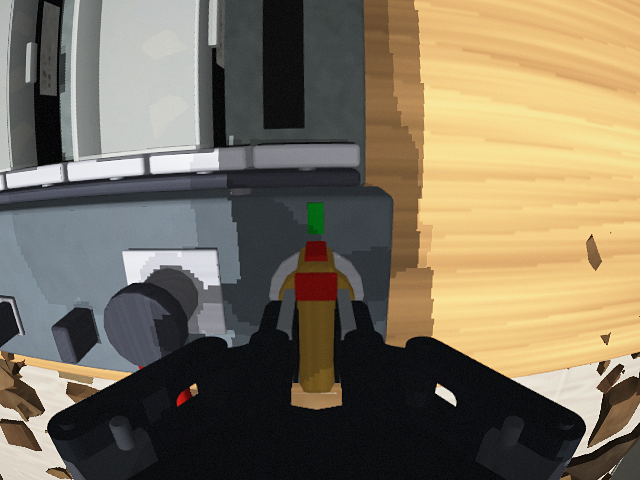

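Emit:
servo_tool:
  commands:
    - {"delta_pos": [0,0,0],"rotation": [-0.12,0,0],"fingers": 1}
    - {"delta_pos": [0,0,0],"rotation": [0,0,0],"fingers": 1}

```text
t: 30.42
ee_pos: [0.5749, 0.1172, 0.0889]
tcp_rot: [0.707, -0.002, 0.707, 0.001]
force: [-1.9, -0.7, -1.7]
gripper_width: 0.152
```

Emit:
servo_tool:
  commands:
    - {"delta_pos": [0,0,0],"rotation": [0,0,0],"fingers": 0.65}
    - {"delta_pos": [0,0,0],"rotation": [0,0,0],"fingers": 0.65}
    - {"delta_pos": [-0.5,0,0],"rotation": [0,0,0],"fingers": 0.65}
    - {"delta_pos": [-0.8,0,0],"rotation": [0,0,0],"fingers": 0.65}
    - {"delta_pos": [-0.5,0,-0.3],"rotation": [0,0,0],"fingers": 0.5}

```text
t: 31.05
ee_pos: [0.5582, 0.1172, 0.1986]
tcp_rot: [0.708, -0.002, 0.707, 0.002]
force: [0.0, -0.7, 0.7]
gripper_width: 0.493
```

```bash
python3 - <<'E'
from h import *
plan([.575,.1174,.088],1.572)
im,c=shot('wrist'); cv2.imwrite('pics/w19.png',im); crop(im,170,150,320,240,'w19c')
q=proj('wrist',[[.575,.1174,.114],[.547,.1174,.114],[.603,.1174,.114]],c); print(q.round(1).tolist())
E
```

```text
t 31.05 p [0.5582 0.1172 0.1986] q [ 0.7077 -0.0019  0.7065  0.0017] j [ 0.078  0.385 -0.192  0.992 -0.     0.073] w 0.493 F [ 0.  -0.7  0.7]
jawyaw 1.5759 shift units [1.84 0.   0.28] rot units [0.03 0.01 0.  ]
[[315.5, 275.1], [315.7, 233.9], [315.4, 313.0]]
```

View pics/w19c.png

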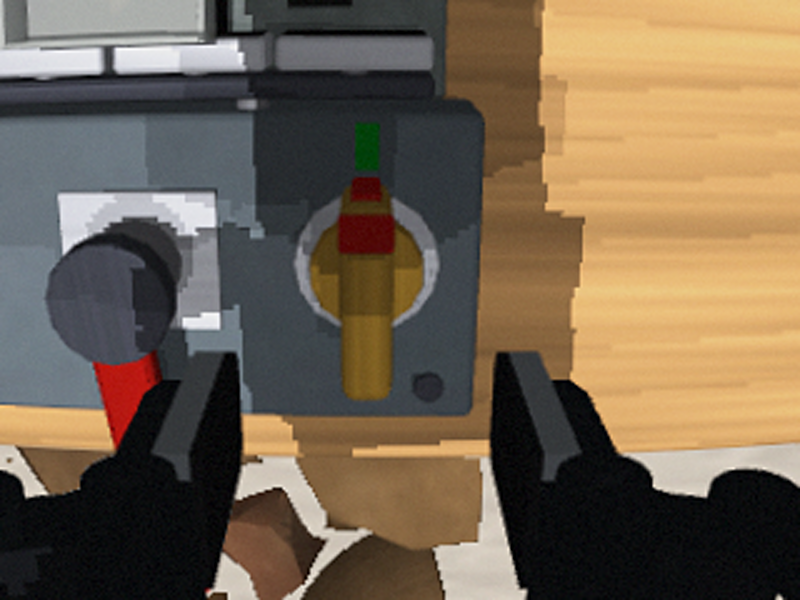

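Emit:
servo_tool:
  commands:
    - {"delta_pos": [0,-0.5,0.8],"rotation": [0,0,0],"fingers": 0.5}
    - {"delta_pos": [0,-0.45,0.85],"rotation": [-0.5,0,0],"fingers": 0.5}
    - {"delta_pos": [0,0,0],"rotation": [-1,0,0],"fingers": 0.5}
    - {"delta_pos": [0,0,0],"rotation": [-1,0,0],"fingers": 0.5}
    - {"delta_pos": [0,0,0],"rotation": [-1,0,0],"fingers": 0.5}

```text
t: 31.72
ee_pos: [0.661, 0.0597, 0.2047]
tcp_rot: [0.694, -0.155, 0.686, 0.154]
force: [0.1, -0.4, -0.8]
gripper_width: 0.502
```

Emit:
servo_tool:
  commands:
    - {"delta_pos": [0,0,0],"rotation": [-1,0,0],"fingers": 0.5}
    - {"delta_pos": [0,0,0],"rotation": [-1,0,0],"fingers": 0.5}
    - {"delta_pos": [0,0,0],"rotation": [-1,0,0],"fingers": 0.5}
    - {"delta_pos": [0,0,0],"rotation": [-1,0,0],"fingers": 0.5}
    - {"delta_pos": [0,0,0],"rotation": [-1,0,0],"fingers": 0.5}

```text
t: 32.35
ee_pos: [0.6628, 0.0595, 0.2049]
tcp_rot: [0.614, -0.36, 0.605, 0.356]
force: [0.1, -1.2, -0.2]
gripper_width: 0.502
```

Emit:
servo_tool:
  commands:
    - {"delta_pos": [0,0,0],"rotation": [-1,0,0],"fingers": 0.5}
    - {"delta_pos": [0,0,0],"rotation": [-1,0,0],"fingers": 0.5}
    - {"delta_pos": [0,0,0],"rotation": [-1,0,0],"fingers": 0.5}
    - {"delta_pos": [0,0,0],"rotation": [-1,0,0],"fingers": 0.5}
    - {"delta_pos": [0,0,0],"rotation": [-1,0,0],"fingers": 0.5}

```text
t: 32.98
ee_pos: [0.6646, 0.0595, 0.2054]
tcp_rot: [-0.476, 0.532, -0.467, -0.523]
force: [-0.2, 0.8, 0.3]
gripper_width: 0.5
```

```bash
python3 - <<'E'
from h import *
plan([.6643,.059,.18],3.27)
im,c=shot('wrist'); cv2.imwrite('pics/w20.png',im)
print(proj('wrist',[[.6643,.059,.158]],c).round(0).tolist())
E
```

```text
t 32.98 p [0.6646 0.0595 0.2054] q [-0.4756  0.5317 -0.4668 -0.5227] j [-2.200e-02  5.480e-01  8.800e-02  1.092e+00  1.000e-03 -1.705e+00] w 0.5 F [-0.2  0.8  0.3]
jawyaw -3.0295 shift units [ 0.42  0.01 -0.01] rot units [-0.14 -0.01  0.15]
[[317.0, 267.0]]
```

View pics/w20.png

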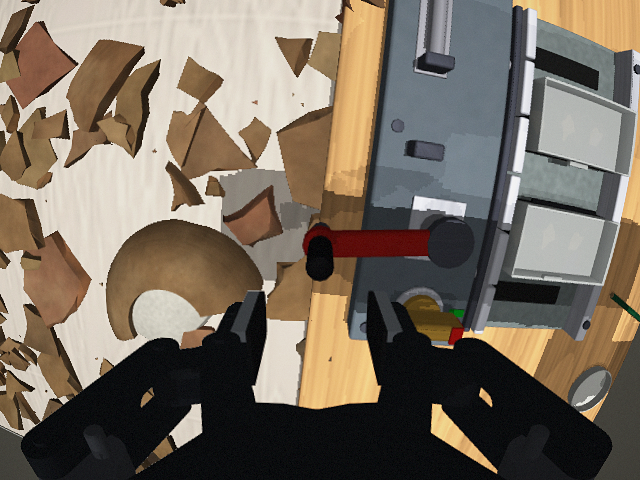

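Emit:
servo_tool:
  commands:
    - {"delta_pos": [0.5,0.01,0],"rotation": [-0.14,0,0.15],"fingers": 0.5}
    - {"delta_pos": [0.5,0,0],"rotation": [0,0,0],"fingers": 0.5}
    - {"delta_pos": [0.3,0,0],"rotation": [0,0,0],"fingers": 0.5}
    - {"delta_pos": [0,0,0],"rotation": [0,0,0],"fingers": 0.5}

```text
t: 33.52
ee_pos: [0.6639, 0.0594, 0.1207]
tcp_rot: [0.466, -0.53, 0.469, 0.531]
force: [0.1, 0.3, 0.2]
gripper_width: 0.498
```

```bash
python3 - <<'E'
from h import *
plan([.6643,.059,.124],3.27)
im,c=shot('wrist'); cv2.imwrite('pics/w21.png',im)
E
```

```text
t 33.52 p [0.6639 0.0594 0.1207] q [ 0.466  -0.5301  0.4685  0.5313] j [-0.021  0.625 -0.003  0.947 -0.002 -1.718] w 0.498 F [0.1 0.3 0.2]
jawyaw -3.0145 shift units [-0.05 -0.01 -0.01] rot units [-0.01 -0.01 -0.03]
```

View pics/w21.png

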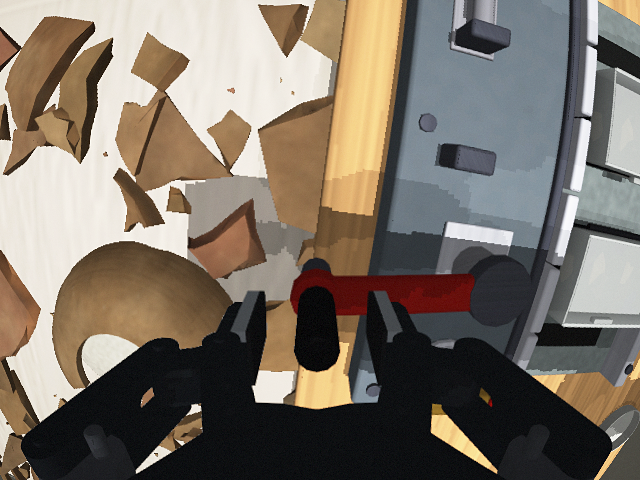

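Emit:
servo_tool:
  commands:
    - {"delta_pos": [-0.04,0,0],"rotation": [0,0,0],"fingers": 1}
    - {"delta_pos": [0,0,0],"rotation": [0,0,0],"fingers": 1}
    - {"delta_pos": [0,0,0],"rotation": [0,0,0],"fingers": 1}
    - {"delta_pos": [0,0,0],"rotation": [0,0,0],"fingers": 1}

```text
t: 34.08
ee_pos: [0.6638, 0.0591, 0.125]
tcp_rot: [0.466, -0.53, 0.469, 0.531]
force: [-2.2, -1.1, -2.9]
gripper_width: 0.17
```

Emit:
servo_tool:
  commands:
    - {"delta_pos": [0,0.01,-0.18],"rotation": [1,0,0],"fingers": 1}
    - {"delta_pos": [0,0.01,-0.18],"rotation": [1,0,0],"fingers": 1}
    - {"delta_pos": [0,0.01,-0.18],"rotation": [1,0,0],"fingers": 1}
    - {"delta_pos": [0,0.01,-0.18],"rotation": [1,0,0],"fingers": 1}

```text
t: 34.58
ee_pos: [0.6598, 0.0176, 0.1253]
tcp_rot: [0.582, -0.401, 0.582, 0.402]
force: [-1.1, 0.7, -2.8]
gripper_width: 0.169
```

```bash
python3 -c "
from h import *
lev((.575,.0474))"
```

```text
t 34.58 p [0.6598 0.0176 0.1253] q [ 0.5817 -0.4014  0.5824  0.4017] j [-0.085  0.608 -0.022  0.943 -0.    -1.293] w 0.169 F [-1.1  0.7 -2.8]
lever angle 1.232 radius 0.0899 jaw rel 1.208
```

Emit:
servo_tool:
  commands:
    - {"delta_pos": [0,0.01,-0.19],"rotation": [1,0,0],"fingers": 1}
    - {"delta_pos": [0,0.01,-0.19],"rotation": [1,0,0],"fingers": 1}
    - {"delta_pos": [0,0.01,-0.19],"rotation": [1,0,0],"fingers": 1}
    - {"delta_pos": [0,0.01,-0.19],"rotation": [1,0,0],"fingers": 1}
    - {"delta_pos": [0,0.01,-0.19],"rotation": [1,0,0],"fingers": 1}

```text
t: 35.2
ee_pos: [0.6266, -0.0264, 0.1254]
tcp_rot: [0.678, -0.206, 0.675, 0.207]
force: [-0.0, 1.1, -4.6]
gripper_width: 0.17
```

```bash
python3 -c "
from h import *
lev((.575,.0474))"
```

```text
t 35.2 p [ 0.6266 -0.0264  0.1254] q [ 0.6779 -0.2058  0.6747  0.2071] j [-0.161  0.547 -0.13   0.891  0.004 -0.754] w 0.17 F [-0.   1.1 -4.6]
lever angle 0.61 radius 0.09 jaw rel 0.592
```

Emit:
servo_tool:
  commands:
    - {"delta_pos": [0,0.01,-0.19],"rotation": [1,0,0],"fingers": 1}
    - {"delta_pos": [0,0.01,-0.19],"rotation": [1,0,0],"fingers": 1}
    - {"delta_pos": [0,0.01,-0.19],"rotation": [1,0,0],"fingers": 1}

```text
t: 35.58
ee_pos: [0.5964, -0.0402, 0.1253]
tcp_rot: [0.705, -0.078, 0.7, 0.08]
force: [0.8, 0.9, -4.8]
gripper_width: 0.167
```

```bash
python3 -c "
from h import *
lev((.575,.0474))"
```

```text
t 35.58 p [ 0.5964 -0.0402  0.1253] q [ 0.7055 -0.0776  0.7     0.0797] j [-0.193  0.494 -0.221  0.849  0.005 -0.416] w 0.167 F [ 0.8  0.9 -4.8]
lever angle 0.239 radius 0.0902 jaw rel 0.223
```

Emit:
servo_tool:
  commands:
    - {"delta_pos": [0,0.01,-0.19],"rotation": [1,0,0],"fingers": 1}
    - {"delta_pos": [0,0,-0.19],"rotation": [0.8,0,0],"fingers": 1}
    - {"delta_pos": [0,0,-0.06],"rotation": [0,0,0],"fingers": 1}

```text
t: 35.95
ee_pos: [0.5738, -0.0428, 0.1254]
tcp_rot: [0.713, 0.002, 0.701, 0.002]
force: [9.7, 0.9, -11.9]
gripper_width: 0.167
```

```bash
python3 -c "
from h import *
lev((.575,.0474))"
```

```text
t 35.95 p [ 0.5738 -0.0428  0.1254] q [0.713  0.0016 0.7012 0.0022] j [-0.207  0.451 -0.294  0.811  0.009 -0.208] w 0.167 F [  9.7   0.9 -11.9]
lever angle -0.014 radius 0.0902 jaw rel 0.001
```

Emit:
servo_tool:
  commands:
    - {"delta_pos": [0,0,-0.06],"rotation": [0,0.1,0],"fingers": 1}
    - {"delta_pos": [0,0,-0.05],"rotation": [0,0,0],"fingers": 1}

```text
t: 36.2
ee_pos: [0.5737, -0.0428, 0.1254]
tcp_rot: [0.713, 0.001, 0.701, 0.003]
force: [8.2, 1.2, -13.4]
gripper_width: 0.163
```

```bash
python3 -c "
from h import *
lev((.575,.0474))"
```

```text
t 36.2 p [ 0.5737 -0.0428  0.1254] q [0.7131 0.001  0.7011 0.003 ] j [-0.208  0.45  -0.295  0.81   0.009 -0.21 ] w 0.163 F [  8.2   1.2 -13.4]
lever angle -0.015 radius 0.0902 jaw rel 0.003
```

At the stop. Release and look.

Emit:
servo_tool:
  commands:
    - {"delta_pos": [0,0,0],"rotation": [0,0,0],"fingers": 0.5}
    - {"delta_pos": [0,0,0],"rotation": [0,0,0],"fingers": 0.5}
    - {"delta_pos": [-0.5,0,0.03],"rotation": [0,0.1,0],"fingers": 0.5}
    - {"delta_pos": [-0.6,-0.3,0],"rotation": [0,0,0],"fingers": 0.5}
    - {"delta_pos": [-0.2,-0.9,0],"rotation": [0,0,0],"fingers": 0.5}

```text
t: 36.83
ee_pos: [0.576, -0.1136, 0.2068]
tcp_rot: [0.709, -0.002, 0.705, 0.006]
force: [0.1, -0.9, 0.8]
gripper_width: 0.5
```

Emit:
servo_tool:
  commands:
    - {"delta_pos": [0,-0.9,0.3],"rotation": [0,0,0],"fingers": 0.5}
    - {"delta_pos": [0,0,0],"rotation": [0,0,0],"fingers": 0.5}

```text
t: 37.08
ee_pos: [0.5962, -0.1724, 0.2099]
tcp_rot: [0.711, -0.002, 0.703, 0.004]
force: [-0.3, 0.9, 0.1]
gripper_width: 0.502
```

```bash
python3 - <<'E'
from h import *
plan([.5986,-.169,.19],1.572)
im,c=shot('wrist'); cv2.imwrite('pics/w22.png',im)
print(proj('wrist',[[.597,-.169,.135],[.575,-.0426,.158],[.590,-.0426,.158]],c).round(0).tolist())
im,c=shot('top'); crop(im,250,180,160,120,'t22')
E
```

```text
t 37.08 p [ 0.5962 -0.1724  0.2099] q [ 0.7112 -0.0019  0.703   0.0039] j [-0.404  0.463 -0.041  1.057  0.007 -0.412] w 0.502 F [-0.3  0.9  0.1]
jawyaw 1.579 shift units [0.33 0.05 0.04] rot units [ 0.06  0.1  -0.02]
[[320.0, 255.0], [527.0, 233.0], [524.0, 256.0]]
```

View pics/w22.png

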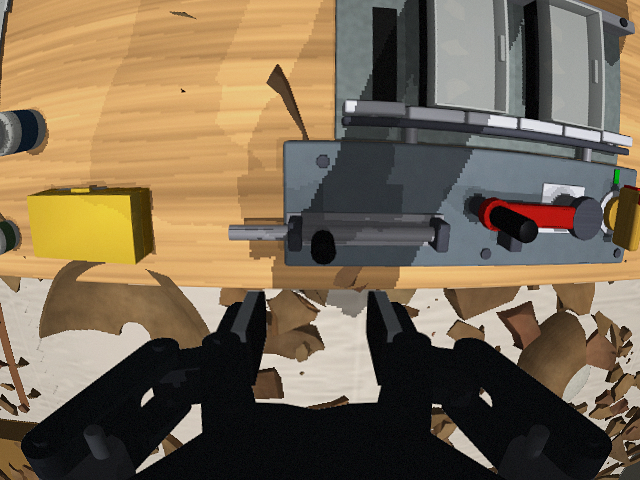

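View pics/t22.png

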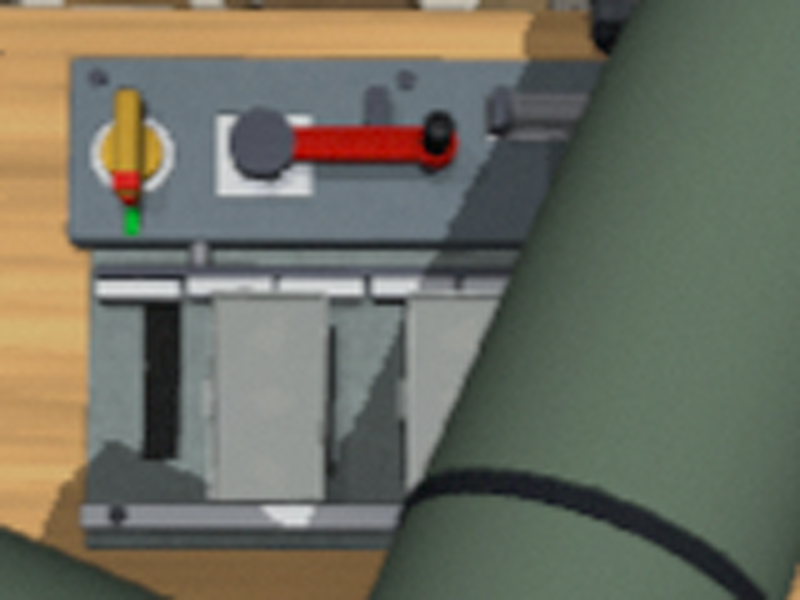

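Emit:
servo_tool:
  commands:
    - {"delta_pos": [0.5,0.05,0.04],"rotation": [0.06,0.1,0],"fingers": 0.5}
    - {"delta_pos": [0.6,0,-0.02],"rotation": [0,0.05,0],"fingers": 0.5}
    - {"delta_pos": [0.5,0,-0.03],"rotation": [0,0.05,0],"fingers": 0.5}
    - {"delta_pos": [0,0,0],"rotation": [0,0,0],"fingers": 0.5}

```text
t: 37.67
ee_pos: [0.5933, -0.1598, 0.1127]
tcp_rot: [0.702, -0.002, 0.712, 0.006]
force: [-0.6, 0.2, 0.7]
gripper_width: 0.499
```

```bash
python3 - <<'E'
from h import *
plan([.5980,-.168,.104],1.572)
im,c=shot('wrist'); cv2.imwrite('pics/w23.png',im)
E
```

```text
t 37.67 p [ 0.5933 -0.1598  0.1127] q [ 0.7018 -0.0016  0.7124  0.0058] j [-0.383  0.551 -0.158  0.877 -0.    -0.393] w 0.499 F [-0.6  0.2  0.7]
jawyaw 1.5812 shift units [ 0.14 -0.14  0.08] rot units [ 0.08 -0.12 -0.05]
```

View pics/w23.png

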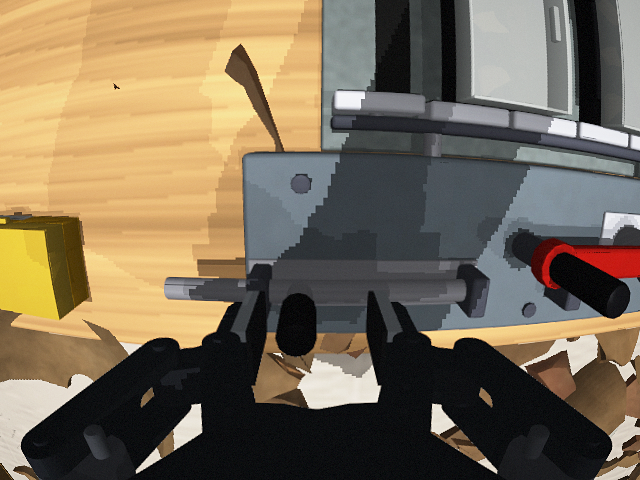

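Emit:
servo_tool:
  commands:
    - {"delta_pos": [0.13,-0.14,0.08],"rotation": [0.08,-0.12,-0.05],"fingers": 0.5}
    - {"delta_pos": [0.02,0,0],"rotation": [0,0,0],"fingers": 0.5}
    - {"delta_pos": [0,0,0],"rotation": [0,0,0],"fingers": 1}
    - {"delta_pos": [0,0,0],"rotation": [0,0,0],"fingers": 1}
    - {"delta_pos": [0,0,0],"rotation": [0,0,0],"fingers": 1}

```text
t: 38.35
ee_pos: [0.602, -0.1678, 0.1091]
tcp_rot: [0.71, -0.001, 0.704, 0.0]
force: [1.3, -1.0, -4.0]
gripper_width: 0.168
```

```bash
python3 - <<'E'
from h import *
plan([.5980,-.104,.104],1.572)
E
```

```text
t 38.35 p [ 0.602  -0.1678  0.1091] q [ 7.104e-01 -1.000e-03  7.038e-01  4.000e-04] j [-0.391  0.555 -0.162  0.845  0.003 -0.393] w 0.168 F [ 1.3 -1.  -4. ]
jawyaw 1.5729 shift units [ 0.08  1.06 -0.07] rot units [0.01 0.08 0.01]
```

Emit:
servo_tool:
  commands:
    - {"delta_pos": [0,0.2,0],"rotation": [0,0,0],"fingers": 1}
    - {"delta_pos": [0,0.25,0],"rotation": [0,0,0],"fingers": 1}
    - {"delta_pos": [0,0.25,0],"rotation": [0,0,0],"fingers": 1}
    - {"delta_pos": [0,0.2,0],"rotation": [0,0,0],"fingers": 1}

```text
t: 38.85
ee_pos: [0.602, -0.1124, 0.1091]
tcp_rot: [0.71, -0.002, 0.704, -0.001]
force: [1.0, -2.1, -1.4]
gripper_width: 0.161
```

```bash
python3 - <<'E'
from h import *
plan([.5980,-.104,.104],1.572)
E
```

```text
t 38.85 p [ 0.602  -0.1124  0.1091] q [ 0.7105 -0.0017  0.7037 -0.0014] j [-0.304  0.533 -0.201  0.827 -0.001 -0.305] w 0.161 F [ 1.  -2.1 -1.4]
jawyaw 1.5712 shift units [ 0.08  0.14 -0.07] rot units [-0.01  0.08  0.04]
```

Emit:
servo_tool:
  commands:
    - {"delta_pos": [0,0.14,0],"rotation": [0,0,0],"fingers": 1}
    - {"delta_pos": [0,0.06,0],"rotation": [0,0,0],"fingers": 1}
    - {"delta_pos": [0,0.06,0],"rotation": [0,0,0],"fingers": 1}

```text
t: 39.22
ee_pos: [0.602, -0.1026, 0.1091]
tcp_rot: [0.71, -0.007, 0.704, -0.009]
force: [-0.5, -14.0, -3.2]
gripper_width: 0.165
```

```bash
python3 - <<'E'
from h import *
plan([.5980,-.104,.104],1.572)
im,c=shot('wrist'); cv2.imwrite('pics/w24.png',im)
E
```

```text
t 39.23 p [ 0.602  -0.1026  0.1091] q [ 0.7099 -0.0075  0.7042 -0.0087] j [-0.28   0.529 -0.208  0.819 -0.02  -0.278] w 0.165 F [ -0.5 -14.   -3.2]
jawyaw 1.5689 shift units [ 0.08 -0.02 -0.07] rot units [-0.02  0.07  0.19]
```

View pics/w24.png

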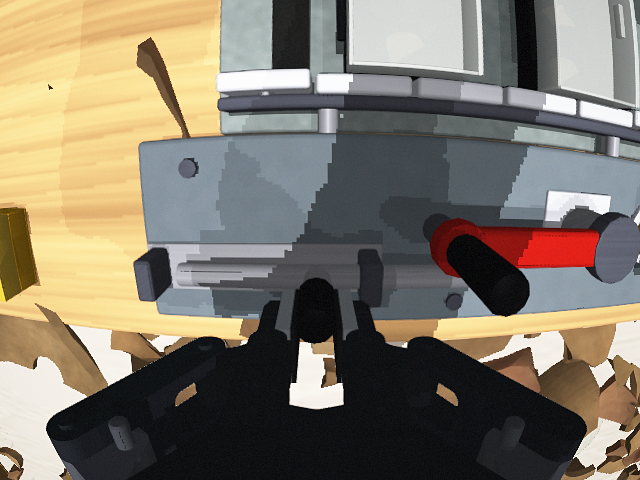

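Emit:
servo_tool:
  commands:
    - {"delta_pos": [0,0,0],"rotation": [0,0,0.1],"fingers": 0.5}
    - {"delta_pos": [0,0,0],"rotation": [0,0,0],"fingers": 0.5}
    - {"delta_pos": [-0.5,0,0],"rotation": [0,0,0],"fingers": 0.5}
    - {"delta_pos": [-0.9,0,0],"rotation": [0,0,0],"fingers": 0.5}
    - {"delta_pos": [-0.9,0,-0.4],"rotation": [0,0,0],"fingers": 0.5}

```text
t: 39.9
ee_pos: [0.5747, -0.0978, 0.2456]
tcp_rot: [0.707, -0.001, 0.707, -0.002]
force: [0.5, -0.1, 0.9]
gripper_width: 0.503
```

Emit:
servo_tool:
  commands:
    - {"delta_pos": [-0.5,-0.2,-0.8],"rotation": [0,0,0],"fingers": 0.3}
    - {"delta_pos": [-0.5,-0.2,-0.8],"rotation": [0,0,0],"fingers": 0.3}
    - {"delta_pos": [-0.3,-0.2,-0.9],"rotation": [0,0,0],"fingers": 0.3}
    - {"delta_pos": [0,0,-0.9],"rotation": [0,0,0],"fingers": 0.3}
    - {"delta_pos": [0,0,0],"rotation": [0,0,0],"fingers": 0.3}

```text
t: 40.52
ee_pos: [0.3666, -0.1316, 0.3312]
tcp_rot: [0.711, -0.004, 0.703, -0.001]
force: [0.2, -0.4, -0.6]
gripper_width: 0.698
```

```bash
python3 - <<'E'
from h import *
rpt()
im,c=shot('wrist'); cv2.imwrite('pics/w25.png',im); crop(im,150,130,340,255,'w25c')
im,c=shot('side'); crop(im,250,200,200,150,'s25')
im,c=shot('top'); crop(im,120,170,430,180,'t25')
E
```

```text
t 40.52 p [ 0.3666 -0.1316  0.3312] q [ 0.7114 -0.0037  0.7028 -0.0009] j [-5.350e-01 -4.400e-02 -3.750e-01  1.226e+00  1.000e-03 -5.390e-01] w 0.698 F [ 0.2 -0.4 -0.6]
```

View pics/w25.png

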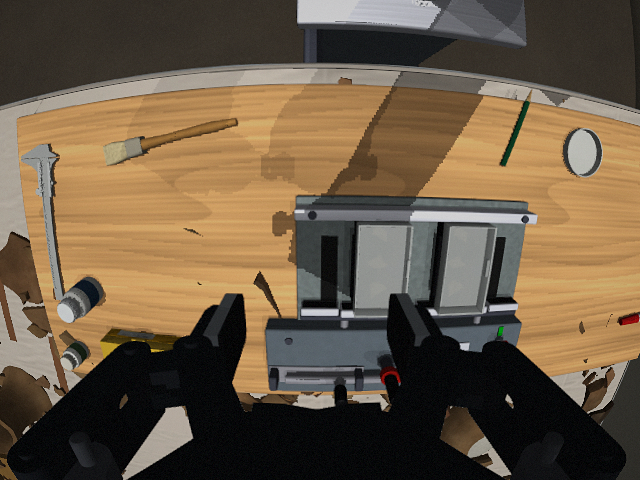

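View pics/s25.png

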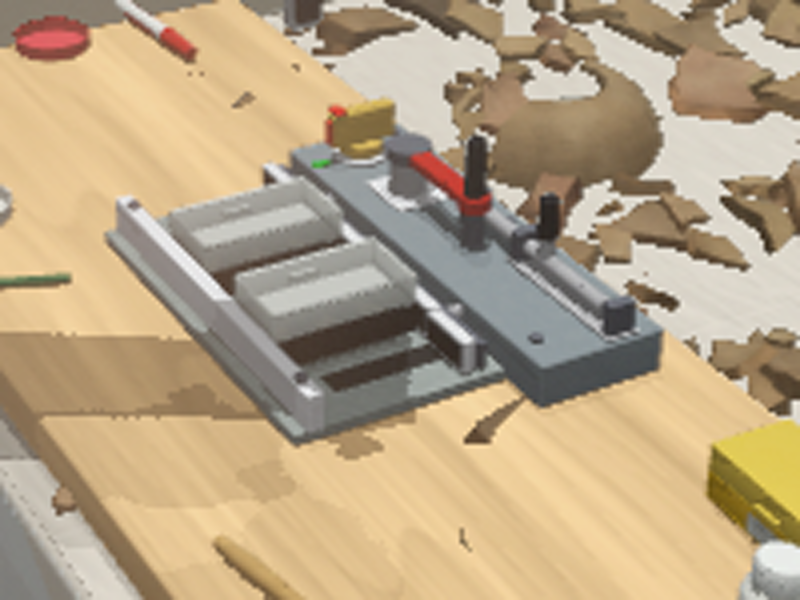

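View pics/t25.png

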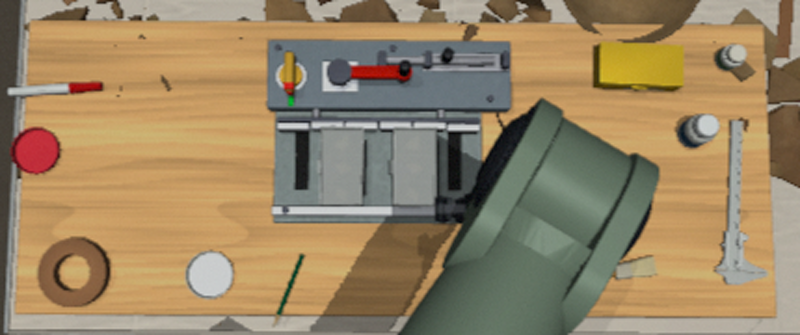

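```bash
python3 - <<'E'
from h import *
im=cv2.imread('pics/w25.png'); crop(im,285,190,260,190,'w25d',3)
im,c=shot('top'); crop(im,255,185,140,105,'t26')
E
```

```text
(no output)
```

View pics/w25d.png

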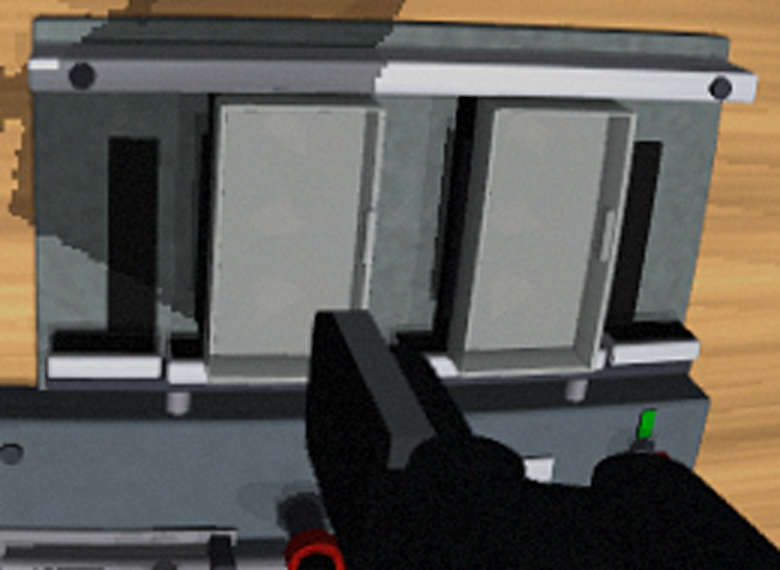

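View pics/t26.png

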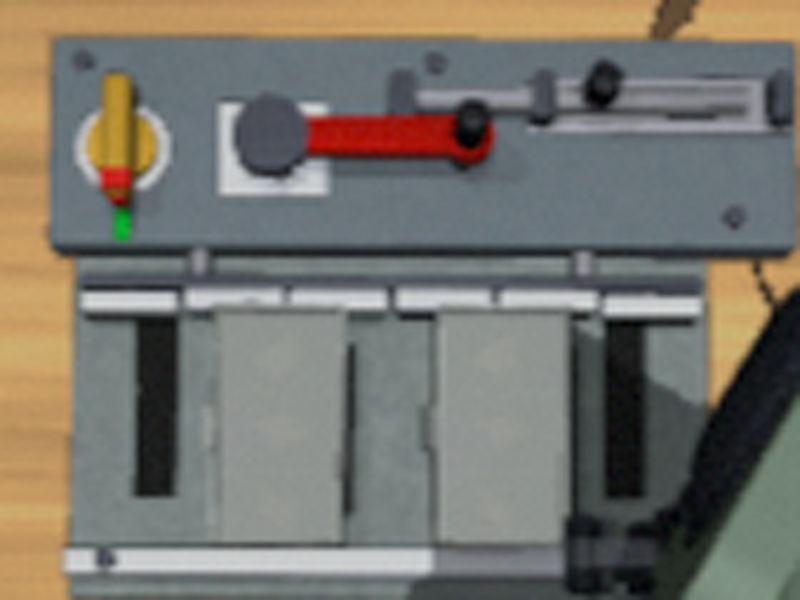

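```bash
python3 -c "
from workcell import sign_off
print(sign_off())"
```

```text
the job is handed in; nothing more can be done
None
```

The job is done and handed in at about 41 s of the 210 s allowed. Two cases were present in this run, and both are packed and clamped.

I drew the bolt, swung the lever open to its stop and set both cases flat on the bed. They lie side by side, about 40 mm apart, with their short ends toward the fence and the jaw. With the lever still open I turned the wing nut about 1.67 rad clockwise onto the green mark. I then shut the lever to its stop and pushed the bolt home until it stopped.

**Last checks (top, side and wrist pictures):**
- **Nut:** its red pointer is on the green mark.
- **Lever and bolt:** the lever is shut, and the bolt rod runs behind it into the keeper.
- **Cases:** both sit against the fence, and the four pads behind them are visibly pressed back.
- **Surroundings:** the bystanders look unmoved. The brush was mostly hidden by the arm in the last top picture, but the last wrist picture shows it in place.
- **Robot:** the arm is clear of everything.

**One thing went less cleanly:** when lowering the first case I pressed it on the bed with about 49 N at the wrist for a moment. The limits are 120 N at the wrist and 40 N for the arm or gripper body pressing on something. Only the gripped case touched, and I backed off and released it normally. I saw no grip slackening and no case being knocked.

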